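# Load a hose-rail welding jig: hangers round the bends, end post in, hold-down on

## Robot

A 6-joint arm with a two-finger parallel gripper is mounted at the origin on a cart in front of the work surface, level with it; the furniture and walls round the work are solid. World frame = base frame: x ahead of the robot, y to its left, z up, the work surface at z = 0. Lengths are in m, angles in rad, forces in N, time in s.
With the tool pointing down it reaches from about 0.375 to 0.975 m from the base axis. Payload 3.8 kg.
Tool frame: the origin (TCP) lies on the centre line of the jaws, within the pads' length; the fingertips stand 14 mm ahead of it and the grasp point (between the pads) lies 5 mm behind it (bot.finger_overhang is the distance from the TCP to the fingertips, in m); y points along the fingers, x is the direction in which the jaws open and shut, and the axes are right-handed (so a half turn about y gives the same grasp; the last joint's range is limited). The gripper opens to 85 mm and grips with 20 to 120 N. Pads are 22 mm wide; open, the fingers measure 114 mm over their backs; the gripper's body (76 mm by 85 mm) begins 54 mm behind the grasp point. The pads swing forward as they close: fully open they stand 13 mm farther back than shut.
Start: joints at [-1.236, 0.264, 1.604, -0, 1.274, -0.037], TCP at [0.245, -0.629, 0.245] pointing down, gripper open.
Joint ranges: [-2.63, 2.63], [-0.94, 2.18], [0.31, 2.57], [-1.31, 4.45], [0, 2.66], [-2.55, 2.55]. Speed limits (rad/s): [2.57, 2.57, 3.14, 3.14, 3.14, 3.14].

## Interface

Orientations are given as a rotation vector (axis times angle).
In Python, from workcell import readout, read_camera, bot, spotter gives the robot as it stands.
- The arm moves only by the tool jog_arm, never from a script. Its argument "increments" is a list of rows, each a list of 7 numbers: the shift along the tool's x, y, z in m, then the turn, a rotation vector about the tool's x, y, z in rad, then the opening, from 0 (shut) to 1 (fully open). A call has 1 to 10 rows; each row shifts and turns the pose as measured when the row begins, along the tool's axes as they then stand; what a row does not reach is not made up. A row lasts 1/8 s, in which the tool goes at most 62.5 mm and 10.7 degrees, less where a joint would pass 70% of its speed; a pose out of reach is approached as far as the arm can. A call with a gripper value outside its range is refused whole. The fingers move at their own pace and stop on an object; "force" is the grip in N (left out, the last holds). Time passes only in rows, so rows that do not move let the fingers close. It gives the time, the measured TCP pose, the force and the opening at its end, in the units of the state.
- readout.read_state(): the state, without advancing time (a new reading comes with each control period).
- read_camera(name): name is "scene" or "top" or "wrist"; returns a dict with "img" (384x512x3 uint8, blue, green, red), "range_z" (384x512 float32, m along the optical axis (not along the pixel's ray), 0 where there is no reading), "fx", "fy", "cx", "cy" (pixels), "distortion" ([k1, k2, p1, p2, k3] as OpenCV has them; the pictures are not rectified), "world_from_camera" (4x4, takes a point from camera to world coordinates). Camera axes: x right, y down, z forward; pixel columns grow to the right and rows downward; lengths in m; the calibration is good to about 2 mm. A picture is of the moment at which its call begins.
- bot.finish_job(): hands the job in, once; it reports no verdict.
Trained networks look in a picture, given as the dict that the camera call returned (one of the last four; its "shot" number tells which), for a name from the list of things; names that differ only in an ending like _2 or _b are one class to them, and where a whole thing is asked for, a point or a joint stands for the part that bears it (a point fixed in the world has none). Each returns a list of dicts, best first, with "p" (0 to 1); they miss things now and then, are a little off and sometimes report something else, mostly with a low value. They report only what shows in the picture. A call takes as long as a camera call.
- spotter.masks_of(picture, thing): "mask" (384x512 bool, what is visible of it) and "location" ([column, row] in pixels, amid what is visible of it).
- spotter.spot_point(picture, thing): "location" ([column, row] in pixels: a listed point, or the origin of a listed thing).
The state is a dict: "time": time; "q": joint angles; "joint_vel": joint speeds; "joint_torque": joint torques, N m; "tool_pos": TCP position; "tcp_rot": TCP orientation; "wrist_force": force on the tool from outside, world axes, zero at the start; "torque": the same for the moment, N m; "width": opening from 0.0 (shut) to 1.0 (fully open).
Only numpy, scipy, OpenCV 4.12 (cv2) and the standard library are available. Lean on these libraries where they do the work, as an engineer would, in place of code of your own. Each camera call takes 0.05 s, during which the arm holds its last target. There are 200 camera calls.

## Task

Get this hose rail ready for welding. Swing the counterweighted hold-down up past its balance point so that it stays open by itself, thread every loose hanger onto the free end of the bent rail and slide it round both bends right up to the fixed post, packed one against the other; then stand the loose square-tube post in the pocket at the rail's free end and bring the hold-down back down onto it. Leave the other tools where they lie.

Things in the scene. Friction and masses are not known exactly. Their poses are not given: they have to be found in the camera images.
- rail_jig: Fixed welding jig, placed anew at each start: grey base plate 10 mm thick, 118 x 246 mm, with a 56 mm wide tongue. Origin: on the bench under the centre of the pocket; +y along the rail's first leg away from its tip, +x to the right of that, z up. It carries a level bent rail of bright round bar, 10 mm thick, axis 60 mm above the bench, held only at its fixed post.
- rail_tip (a point): Rounded free tip of the rail, on its axis. From here the first leg runs 41 mm straight along the jig's +y (at x = 0), then bends 60 degrees towards -x (18 mm radius of axis). With the hold-down open nothing stands beneath or above the rail.
- rail_corner_1 (a point): First corner, where the axes of the first and middle legs would meet (rail axis height). The middle leg is straight for 30 mm between the bends.
- rail_corner_2 (a point): Second corner, where the axes of the middle and last legs would meet: the rail bends back 60 degrees (18 mm radius), then runs its last leg 82 mm straight along the jig's +y (at x = -0.044) to the stop.
- rail_stop (a point): The stop: where the rail's axis enters the face of the fixed post (square tube 30 x 30 mm, its top 70 mm above the bench). Three hangers packed against it take up 78 mm of the last leg. A hanger can come to rest leaning along the rail when its foot is pushed against the next one; drawn back and let go, it hangs straight again. Pressed hard against it, a hanger springs back when let go.
- pocket (a point): Centre of the floor of the pocket for the loose post: 34 x 34 mm inside, square to the jig's axes, floor 10 mm above the bench, rim 6 mm wide and 10 mm high. It lies just beyond the rail's tip: a post in it stands 2 to 6 mm short of the tip. A hanger held with its eye on the rail's axis clears the rim by 10 mm.
- hold_down (a joint): Angle of the hold-down arm, rad: 0 = down on its own stop (at the start), about 0.06 = bearing on the loose post in the pocket, 1.5 = fully open on its back stop. Blue arm, dark round counterweight, red ball. Below about 0.47 it falls shut by itself, above that it falls open and stays. Lifting it at the ball takes 1 to 3 N. While down it bars the tip and the pocket.
- hold_down_hinge (a point): Pivot of the hold-down arm, 82 mm above the bench, 90 mm from the pocket on the jig's -y side. The arm turns about the jig's x axis through this point; opening lifts the ball and swings it towards the jig's -y.
- hold_down_ball (a point): Centre of the red ball handle, 32 mm in diameter, at the arm's end: 112 mm from the pivot; at angle 0 it lies 100 mm towards the jig's +y and 50 mm above the pivot. Take it from above with the fingers on its +x and -x sides (jig axes); its stem comes from below at angle 0 and level from the +y side when fully open.
- hanger_1_eye (a point): Hanger 1 of up to 3 alike: bright eye plate on a dark foot, upright on the bench, 0.12 kg. Point: centre of the eye, a 24 mm hole along the hanger's y axis, 30 mm above the foot's underside. Plate 40 mm wide (x), 10 thick (y), top 34 mm above the eye; foot 40 x 26 x 8 mm. Take it by its 40 mm width near the top, so the rail runs between the fingers. Hanging, the eye is 7 mm below the rail's axis.
- hanger_2_eye (a point): Eye centre of hanger 2, like hanger 1; may be absent.
- hanger_3_eye (a point): Eye centre of hanger 3, like hanger 1; may be absent.
- stub_centre (a point): Centre of the loose post: a rusty square-tube offcut 30 x 30 mm, 60 mm long, standing on end on the bench (this point 30 mm above its underside). Its own y axis runs along the tube; its x and z axes are square to the sides. Hollow, ends alike.
- magnet: Red triangular welding magnet, 74 x 103 x 16 mm, lying on the bench; leave it.
- nozzle_tin: Yellow and white round tin, 70 mm in diameter, 52 mm high; leave it.
- punch: Black centre punch, 111 mm long, 11 mm thick, lying on the bench; leave it.

How it is judged:
By the outcome, as a careful person would: the job done as asked, in the order asked, and still so for the second after the job is handed in, with the robot touching nothing.
Of hanger_1, hanger_2, hanger_3 only 2 to 3 are there at a start; the rules pass over those that are not, and their reading is None.
At some moment in a run one of hanger_1, hanger_2, hanger_3 may be knocked a few centimetres aside while the robot is not near it.
It also fails if it takes over 210 s, if anything falls off the work surface, if the arm or the gripper's body presses on something with over 40 N, if the wrist force passes 120 N, or if a joint passes its speed limit or range.

## Working session

There is one attempt and no reset: what is moved stays moved. The work goes in short steps, Python scripts to look and compute and a tool call to move; the robot and the scene stay as the last step left them, time stands still between calls to the robot, and variables do not carry over. Pictures are saved under pics/ and viewed, about 12 in all and at most 16, crops included, and the job is handed in when it is done.

Besides the shell and the picture viewer there is one more tool, called after ">>>" as name(argument=value, ...), one argument or row to a line, values as JSON. jog_arm: Moves the arm, as the interface text tells. Its arguments: {"type":"object","properties":{"increments":{"type":"array"},"force":{"type":"number"}},"required":["increments"]}

```bash
mkdir -p pics; ls
cat > h.py <<'E'
import numpy as np, cv2
from scipy.spatial.transform import Rotation as R
from workcell import readout, read_camera, bot, spotter
def undist(p,uv):
    K=np.array([[p["fx"],0,p["cx"]],[0,p["fy"],p["cy"]],[0,0,1]])
    return cv2.undistortPoints(np.array(uv,float).reshape(-1,1,2),K,np.array(p["distortion"],float)).reshape(-1,2)
def ray_z(p,uv,z):
    T=np.array(p["world_from_camera"]); d=np.c_[undist(p,uv),np.ones(len(np.array(uv).reshape(-1,2)))]@T[:3,:3].T
    return T[:3,3]+d*((z-T[2,3])/d[:,2])[:,None]
def cloud(p,mask=None):
    z=p["range_z"]; m=(z>0) if mask is None else (mask&(z>0))
    v,u=np.nonzero(m); n=undist(p,np.c_[u,v]); c=np.c_[n*z[v,u][:,None],z[v,u]]
    T=np.array(p["world_from_camera"]); return c@T[:3,:3].T+T[:3,3]
def proj(p,X):
    T=np.linalg.inv(np.array(p["world_from_camera"])); X=np.array(X,float).reshape(-1,3)
    K=np.array([[p["fx"],0,p["cx"]],[0,p["fy"],p["cy"]],[0,0,1]])
    return cv2.projectPoints(X,cv2.Rodrigues(T[:3,:3])[0],T[:3,3],K,np.array(p["distortion"],float))[0].reshape(-1,2)
def state():
    s=readout.read_state(); return s
def save(p,n,crop=None,s=1):
    im=p["img"]
    if crop: im=im[crop[1]:crop[3],crop[0]:crop[2]]
    cv2.imwrite("pics/"+n,cv2.resize(im,None,fx=s,fy=s))
E
python3 - <<'E'
from h import *
a=read_camera("scene"); t=read_camera("top")
cv2.imwrite("pics/a.png",np.vstack([cv2.resize(a["img"],(400,300)),cv2.resize(t["img"],(400,300))]))
save(t,"top.png",s=1.5)
for n,p in (("scene",a),("top",t)):
    print(n,np.array(p["world_from_camera"])[:3,3].round(3))
    for k in ["rail_jig","rail_tip","rail_corner_1","rail_corner_2","rail_stop","pocket","hold_down_hinge","hold_down_ball","hanger_1_eye","stub_centre"]:
        z={"rail_jig":0,"rail_tip":.06,"rail_corner_1":.06,"rail_corner_2":.06,"rail_stop":.06,"pocket":.01,"hold_down_hinge":.082,"hold_down_ball":.132,"hanger_1_eye":.03,"stub_centre":.03}[k]
        for d in spotter.spot_point(p,k)[:4]:
            print(k,round(d["p"],2),np.round(d["location"],1),ray_z(p,[d["location"]],z)[0].round(4))
s=state();print(s["time"],s["tool_pos"],s["tcp_rot"],s["wrist_force"])
E
```

```text
pics
scene [-0.035  0.56   0.799]
rail_jig 0.68 [229.5 200.5] [0.6547 0.1006 0.    ]
rail_tip 0.89 [222.6 184.3] [0.6669 0.1134 0.06  ]
rail_corner_1 0.85 [210.3 192.2] [0.6602 0.158  0.06  ]
rail_corner_1 0.68 [212.5 207.2] [0.6088 0.1848 0.06  ]
rail_corner_2 0.85 [210.3 192.2] [0.6602 0.158  0.06  ]
rail_corner_2 0.68 [212.5 207.2] [0.6088 0.1848 0.06  ]
pocket 0.89 [231.7 197.4] [0.6527 0.0941 0.01  ]
pocket 0.44 [279.9 162.4] [ 0.6924 -0.1194  0.01  ]
hold_down_hinge 0.86 [252.4 161. ] [0.6779 0.0018 0.082 ]
hold_down_hinge 0.56 [278.9 160.4] [ 0.6348 -0.061   0.082 ]
hold_down_ball 0.56 [224.9 162.7] [0.6658 0.1035 0.132 ]
hanger_1_eye 0.76 [254.4 250.9] [0.4483 0.1709 0.03  ]
stub_centre 0.64 [252.1 294.1] [0.3547 0.2497 0.03  ]
stub_centre 0.35 [231.  197.7] [0.6355 0.1081 0.03  ]
top [0.448 0.066 1.109]
rail_jig 0.66 [245.6 162.2] [0.6706 0.1033 0.    ]
rail_tip 0.82 [240.3 166.6] [0.6457 0.1161 0.06  ]
rail_corner_1 0.88 [223.9 161.4] [0.6602 0.163  0.06  ]
rail_corner_1 0.7 [217.6 181.6] [0.602  0.1794 0.06  ]
rail_corner_1 0.28 [186.3 228.7] [0.4682 0.2636 0.06  ]
rail_corner_2 0.88 [223.9 161.4] [0.6602 0.163  0.06  ]
rail_corner_2 0.7 [217.6 181.6] [0.602  0.1794 0.06  ]
rail_corner_2 0.28 [186.3 228.7] [0.4682 0.2636 0.06  ]
rail_stop 0.9 [184.6 182.3] [0.5988 0.2729 0.06  ]
pocket 0.73 [247.8 166.9] [0.6545 0.0962 0.01  ]
hold_down_hinge 0.73 [224.6 234.9] [0.4527 0.1543 0.082 ]
hold_down_hinge 0.66 [278.6 157. ] [0.67   0.0092 0.082 ]
hold_down_hinge 0.24 [246.  162.5] [0.6533 0.0995 0.082 ]
hold_down_ball 0.66 [243.2 154.3] [0.6653 0.1056 0.132 ]
hanger_1_eye 0.62 [239.2 162.8] [0.6626 0.121  0.03  ]
hanger_1_eye 0.41 [226.4 237.9] [0.4445 0.1534 0.03  ]
hanger_1_eye 0.26 [277.8 160. ] [0.6723 0.0086 0.03  ]
stub_centre 0.71 [190.3 268.3] [0.357  0.2542 0.03  ]
1.1 [ 0.24521591 -0.62886845  0.24529666] [-1.36245439  0.93108188 -0.93109963] [-0.10528446  0.69835242 -0.77301188]
```

View pics/top.png

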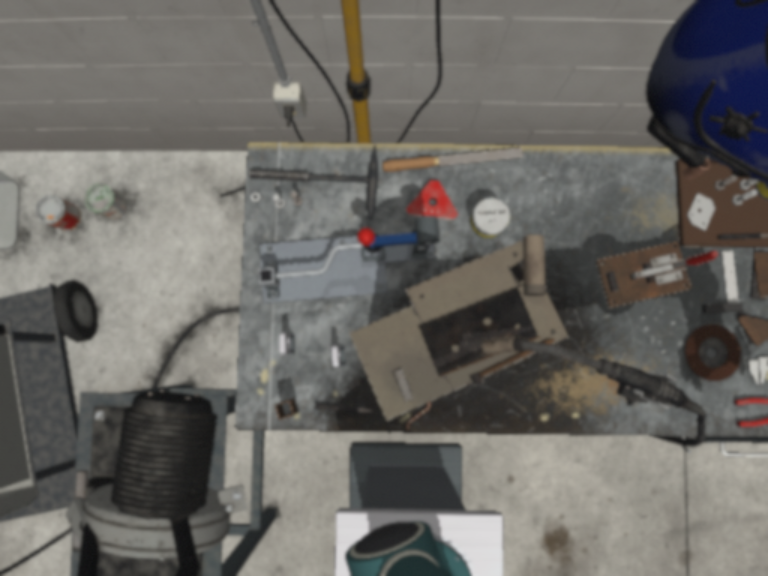

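View pics/a.png

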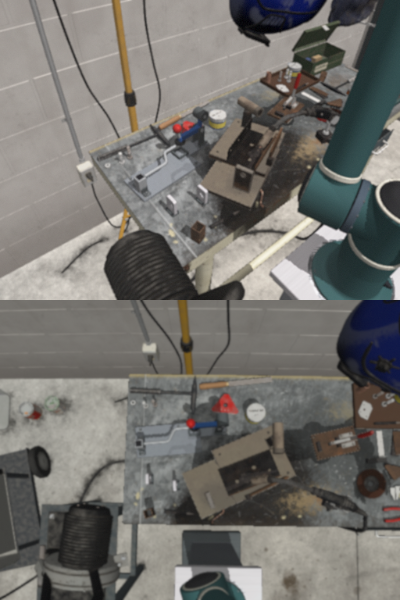

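Top view: the jig is at left centre, with the ball at about (367,237). Two hangers show at (284,335) and (335,348), the stub at (287,403), and a brown fixture in the middle. Next: jig fit, heights along the path and a planning helper.

```bash
cat >> h.py <<'E'
JP={"pocket":(0,0,.01),"rail_tip":(0,.021,.06),"rail_corner_1":(0,.0724,.06),"rail_corner_2":(-.044,.0978,.06),"rail_stop":(-.044,.1902,.06),"hold_down_hinge":(0,-.09,.082),"hold_down_ball":(0,.01,.132)}
def down(yaw):
    "tool y down, jaw x axis at world angle yaw"
    x=np.array([np.cos(yaw),np.sin(yaw),0]); y=np.array([0,0,-1.]); return R.from_matrix(np.c_[x,y,np.cross(x,y)])
def plan(pos,yaw,n=None,grip=None,rot=None):
    "rows of tool increments from measured pose to target"
    s=state(); p=np.array(s["tool_pos"]); r=R.from_rotvec(s["tcp_rot"]); q=down(yaw) if rot is None else rot
    d=r.inv().apply(np.array(pos)-p); w=(r.inv()*q).as_rotvec()
    if rot is None:
        q2=down(yaw+np.pi); w2=(r.inv()*q2).as_rotvec()
        if np.linalg.norm(w2)<np.linalg.norm(w): w=w2
    m=max(1,int(np.ceil(max(np.linalg.norm(d)/.06,np.degrees(np.linalg.norm(w))/10)))) if n is None else n
    # per row increments expressed in moving frame
    print("rows",m,"dist",np.linalg.norm(d).round(4),"ang",np.degrees(np.linalg.norm(w)).round(1))
    for i in range(m):
        ri=R.from_rotvec(w*i/m); print(np.r_[ri.inv().apply(d/m).round(4),(w/m).round(4)].tolist())
E
python3 - <<'E'
from h import *
a=read_camera("scene"); t=read_camera("top")
s=state(); print(R.from_rotvec(s["tcp_rot"]).as_matrix().round(3)); 
w=read_camera("wrist"); print("wrist cam in tool", (R.from_rotvec(s["tcp_rot"]).inv().apply(np.array(w["world_from_camera"])[:3,3]-s["tool_pos"])).round(3), (R.from_rotvec(s["tcp_rot"]).inv().as_matrix()@np.array(w["world_from_camera"])[:3,:3]).round(2).tolist())
c=np.vstack([cloud(t),cloud(a)])
# height map
for x0 in np.arange(.2,.95,.05):
    print("%.2f"%x0,[int(1000*np.max(c[(abs(c[:,0]-x0)<.025)&(abs(c[:,1]-y0)<.025)][:,2],initial=-.09)) for y0 in np.arange(.35,-.7,-.05)])
# jig fit from top
A=[];B=[]
for k,l in (("pocket",(247.8,166.9)),("rail_corner_1",(223.9,161.4)),("rail_corner_2",(217.6,181.6)),("rail_stop",(184.6,182.3)),("hold_down_hinge",(278.6,157.)),("hold_down_ball",(243.2,154.3))):
    A.append(JP[k]);B.append(ray_z(t,[l],JP[k][2])[0])
A=np.array(A)[:,:2];B=np.array(B)[:,:2];a0=A.mean(0);b0=B.mean(0);H=(A-a0).T@(B-b0);th=np.arctan2(H[0,1]-H[1,0],H[0,0]+H[1,1])
Rm=np.array([[np.cos(th),-np.sin(th)],[np.sin(th),np.cos(th)]]);o=b0-Rm@a0;print("jig",o,th,np.degrees(th),((B-o)@Rm-A).round(4).tolist())
E
```

```text
[[ 0.363  0.     0.932]
 [-0.932  0.     0.363]
 [-0.    -1.     0.   ]]
wrist cam in tool [-0.    -0.129  0.085] [[1.0, -0.0, -0.0], [0.0, -0.33, 0.95], [-0.0, -0.95, -0.33]]
0.20 [116, -90, -90, -90, -90, 308, 477, 655, 646, -90, -90, -90, -90, -90, -90, -90, -90, -90, -90, -90, -90]
0.25 [140, -90, -90, -90, -90, -90, -90, -90, -90, -90, -90, -90, -90, -90, -90, -90, -90, -90, -28, -90, -90]
0.30 [150, 4, 6, 6, 4, 4, 11, 11, 4, 5, 4, 6, 3, 4, 5, 3, 4, 4, 20, 13, 14]
0.35 [152, 4, 64, 15, 14, 19, 112, 111, 21, 4, 5, 5, 4, 4, 4, 134, 112, 79, 46, 15, 14]
0.40 [4, 4, 6, 5, 55, 21, 114, 112, 66, 92, 89, 4, 6, 174, 175, 158, 130, 81, 15, 15, 12]
0.45 [5, 6, 67, 10, 67, 22, 112, 45, 64, 105, 138, 164, 169, 174, 175, 115, 5, 13, 15, 15, 15]
0.50 [6, 6, 72, 5, 20, 22, 21, 96, 96, 102, 136, 135, 93, 38, 8, 5, 6, 13, 15, 16, 17]
0.55 [5, 34, 15, 14, 14, 13, 35, 43, 98, 101, 139, 150, 41, 6, 14, 17, 14, 5, 21, 20, 20]
0.60 [4, 75, 68, 67, 64, 18, 31, 41, 44, 44, 139, 149, 39, 5, 31, 63, 56, 163, 14, 7, 16]
0.65 [5, 20, 16, 68, 68, 149, 95, 165, 141, 40, 141, 150, 5, 5, 15, 456, 454, 450, 446, 440, 27]
0.70 [4, 5, 5, 12, 13, 70, 16, 163, 17, 56, 57, 7, 4, 502, 539, 484, 453, 389, 362, 24, 24]
0.75 [14, 51, 55, 5, 6, 25, 16, 20, 20, 56, 56, 5, 6, 576, 564, 368, 330, 25, 11, 9, 63]
0.80 [23, 23, 23, 20, 20, 25, 26, 22, 20, 4, 4, 5, 5, 578, 572, 295, 283, 27, 61, 58, 60]
0.85 [5, 5, 5, 6, 5, 23, 27, 27, 25, 16, 20, 17, 4, 561, 566, 5, 6, 26, 61, 25, 23]
0.90 [3, 4, 2, 3, 2, 4, 4, 4, 2, 4, 4, 2, 3, 490, 450, 3, 3, 4, 4, 2, 0]
jig [0.66160973 0.09293981] 0.11245672100037303 6.443295491201588 [[-0.0067, 0.0041], [0.0064, -0.0026], [-0.0055, -0.0052], [0.0018, -0.0043], [-0.0011, 0.0058], [0.0051, 0.0022]]
```

>>> jog_arm(
  increments=[
    [-0.055,-0.02,0,0,0,0,1],
    [-0.055,-0.02,0,0,0,0,1],
    [-0.055,-0.02,0,0,0,0,1],
    [-0.003,0,0.0566,0,-0.1134,0,1],
    [-0.003,0,0.0566,0,-0.1134,0,1],
    [-0.003,0,0.0566,0,-0.1134,0,1],
    [-0.003,0,0.0566,0,-0.1134,0,1],
    [-0.003,0,0.0566,0,-0.1134,0,1],
    [-0.003,0,0.0566,0,-0.1134,0,1],
    [-0.003,0,0.0566,0,-0.1134,0,1],
  ],
)

```text
time: 2.5
tool_pos: [0.4662, -0.1978, 0.3069]
tcp_rot: [-1.55, 0.303, -0.309]
wrist_force: [1.1, -0.8, 0.1]
width: 0.996
```

>>> jog_arm(
  increments=[
    [-0.003,0,0.0566,0,-0.1134,0,1],
    [-0.003,0,0.0566,0,-0.1134,0,1],
    [-0.003,0,0.0566,0,-0.1134,0,1],
    [-0.003,0,0.0566,0,-0.1134,0,1],
    [-0.003,0,0.0566,0,-0.1134,0,1],
    [-0.003,0,0.0566,0,-0.1134,0,1],
    [0.05,0,0,0,0,0,1],
    [0.05,0,0,0,0,0,1],
  ],
)

```text
time: 3.5
tool_pos: [0.5754, 0.1829, 0.3093]
tcp_rot: [-1.558, -0.261, 0.246]
wrist_force: [0.7, 0.9, 1.4]
width: 1.001
```

```bash
cat >> h.py <<'E'
def fit(A,B):
    A=np.array(A)[:,:2];B=np.array(B)[:,:2];a0=A.mean(0);b0=B.mean(0);H=(A-a0).T@(B-b0);th=np.arctan2(H[0,1]-H[1,0],H[0,0]+H[1,1])
    Rm=np.array([[np.cos(th),-np.sin(th)],[np.sin(th),np.cos(th)]]);o=b0-Rm@a0
    return o,th,((B-o)@Rm-A)
E
python3 - <<'E'
from h import *
w=read_camera("wrist"); save(w,"w1.png",s=1.5)
A=[];B=[];N=[]
for k in JP:
    for d in spotter.spot_point(w,k)[:3]:
        X=ray_z(w,[d["location"]],JP[k][2])[0]; print(k,round(d["p"],2),np.round(d["location"],1),X.round(4))
for k in("hanger_1_eye","stub_centre"):
    for d in spotter.spot_point(w,k)[:4]: print(k,round(d["p"],2),np.round(d["location"],1),ray_z(w,[d["location"]],.03)[0].round(4))
np.savez("w1.npz",**{k:v for k,v in w.items()})
E
```

```text
pocket 0.85 [289.6 217.7] [0.6539 0.0992 0.01  ]
rail_tip 0.81 [296.7 221.7] [0.6516 0.1161 0.06  ]
rail_corner_1 0.95 [282.5 154.9] [0.6073 0.1881 0.06  ]
rail_corner_1 0.67 [313.9 180.4] [0.652  0.1713 0.06  ]
rail_corner_2 0.95 [282.5 154.9] [0.6073 0.1881 0.06  ]
rail_corner_2 0.67 [313.9 180.4] [0.652  0.1713 0.06  ]
rail_stop 0.95 [299.6  71.8] [0.5942 0.278  0.06  ]
rail_stop 0.45 [ 75.8 109.3] [0.3753 0.166  0.06  ]
hold_down_hinge 0.78 [277.  305.3] [0.663  0.0095 0.082 ]
hold_down_ball 0.84 [306.5 260.4] [0.6568 0.1068 0.132 ]
hanger_1_eye 0.81 [146.8 130.4] [0.4485 0.1597 0.03  ]
stub_centre 0.97 [75.4 19.4] [0.3436 0.2558 0.03  ]
```

View pics/w1.png

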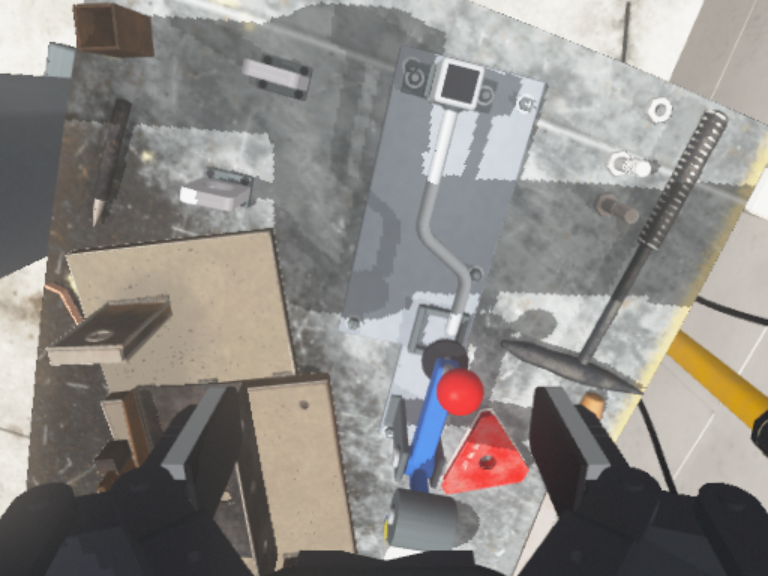

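Run:
```python
from h import *
w=dict(np.load("w1.npz"))
L={"pocket":(289.6,217.7),"rail_corner_1":(313.9,180.4),"rail_corner_2":(282.5,154.9),"rail_stop":(299.6,71.8),"hold_down_hinge":(277,305.3),"hold_down_ball":(306.5,260.4)}
A=[JP[k] for k in L];B=[ray_z(w,[L[k]],JP[k][2])[0] for k in L]
o,th,e=fit(A,B);print(o,th,np.degrees(th),e.round(4).tolist())
# ball by colour + depth
im=w["img"].astype(int);m=(im[...,2]>150)&(im[...,1]<90)&(im[...,0]<90);m[:, :]&=True
n,lab,st,ce=cv2.connectedComponentsWithStats(m.astype(np.uint8));print(st[1:][st[1:,4]>100],ce[1:][st[1:,4]>100])
# rail: bright points at z .05-.07 from depth
c=cloud(w); j=(c[:,:2]-o)@np.array([[np.cos(th),-np.sin(th)],[np.sin(th),np.cos(th)]])
k=(c[:,2]>.061)&(c[:,2]<.068)
for a,b,ax in((.025,.06,0),(.115,.17,0)):
    q=k&(j[:,1]>a)&(j[:,1]<b)&(j[:,0]>-.07)&(j[:,0]<.02); J=j[q]; print(q.sum(),np.polyfit(J[:,1],J[:,0],1),J.mean(0),c[q][:,2].max())
```

```text
[0.65674865 0.09694419] 0.09156306632798583 5.2461772598700085 [[-0.0026, 0.0025], [0.0021, 0.002], [0.0031, -0.0025], [-0.0018, -0.0042], [-0.0018, 0.0023], [0.001, -0.0002]]
[[292 248  31  29 693]
 [300 277  45  36 558]
 [309 311  22  14 152]
 [331 310  19  13 112]] [[306.59307359 261.67099567]
 [325.97132616 293.11648746]
 [320.11842105 317.78289474]
 [342.01785714 316.74107143]]
235 [-0.00778858 -0.00018741] [-0.00052008  0.04271355] 0.06694077593582365
471 [ 0.00148598 -0.04489718] [-0.04468481  0.1429149 ] 0.06711967398494051
```

```bash
cat >> h.py <<'E'
JO=np.array([.6567,.0969]);JT=.0916
def j2w(x,y,z): return [JO[0]+np.cos(JT)*x-np.sin(JT)*y,JO[1]+np.sin(JT)*x+np.cos(JT)*y,z]
def w2j(p): 
    d=np.array(p)[...,:2]-JO; return np.stack([np.cos(JT)*d[...,0]+np.sin(JT)*d[...,1],-np.sin(JT)*d[...,0]+np.cos(JT)*d[...,1],np.array(p)[...,2]],-1)
E
python3 - <<'E'
from h import *
plan(j2w(0,.0105,.2),JT)
print(j2w(0,.0105,.128))
a=np.radians(26.57)
P=[(-.09+.112*np.cos(a+t),.082+.112*np.sin(a+t)) for t in np.linspace(0,1.42,9)]
print(np.diff(np.array(P),axis=0).round(4).tolist())
E
```

```text
rows 3 dist 0.1548 ang 13.1
[0.0178, 0.0367, -0.0316, 0.0009, 0.076, 0.003]
[0.0202, 0.0366, -0.0302, 0.0009, 0.076, 0.003]
[0.0226, 0.0365, -0.0286, 0.0009, 0.076, 0.003]
[np.float64(0.6557395444426126), np.float64(0.10735598035204179), 0.128]
[[-0.0104, 0.0169], [-0.0132, 0.0148], [-0.0156, 0.0122], [-0.0176, 0.0093], [-0.0189, 0.006], [-0.0197, 0.0026], [-0.0198, -0.0009], [-0.0194, -0.0044]]
```

>>> jog_arm(
  increments=[
    [0.0178,0.0367,-0.0316,0.0009,0.076,0.003,1],
    [0.0202,0.0366,-0.0302,0.0009,0.076,0.003,1],
    [0.0226,0.0365,-0.0286,0.0009,0.076,0.003,1],
    [0,0,0,0,0,0,1],
  ],
)

```text
time: 4.5
tool_pos: [0.6574, 0.1052, 0.202]
tcp_rot: [-1.567, -0.072, 0.061]
wrist_force: [-0.2, 0.8, 0.2]
width: 0.997
```

Run:
```python
from h import *
plan(j2w(0,.0105,.129),JT)
w=read_camera("wrist")
for d in spotter.spot_point(w,"hold_down_ball"): print(d["p"],d["location"],w2j(ray_z(w,[d["location"]],.132)[0]))
```

```text
rows 2 dist 0.073 ang 0.6
[-0.001, 0.0365, 0.0011, -0.001, -0.0035, 0.0035]
[-0.0009, 0.0365, 0.0011, -0.001, -0.0035, 0.0035]
0.7 [252.6, 212.4] [7.31849509e-05 9.68423440e-03 1.32000000e-01]
```

>>> jog_arm(
  increments=[
    [-0.001,0.0365,0.001,-0.001,-0.0035,0.0035,1],
    [-0.001,0.0365,0.001,0,-0.0035,0,1],
    [0,0,0,0,0,0,0.3],
    [0,0,0,0,0,0,0.2],
    [0,0,0,0,0,0,0.2],
    [0,0,0,0,0,0,0.2],
    [0,0,0,0,0,0,0.2],
  ],
  force=30,
)

```text
time: 5.48
tool_pos: [0.6552, 0.1123, 0.1478]
tcp_rot: [-1.567, -0.091, 0.067]
wrist_force: [1.3, -2.7, -3.0]
width: 0.336
```

>>> jog_arm(
  increments=[
    [0,0,0,0,0,0,0.7],
    [0,0,0,0,0,0,0.7],
    [0,0,0,0,0,0,0.7],
  ],
)

```text
time: 5.85
tool_pos: [0.6583, 0.1135, 0.1514]
tcp_rot: [-1.565, -0.097, 0.06]
wrist_force: [-0.5, -0.6, -0.2]
width: 0.699
```

Run:
```python
from h import *
s=state();print(s["tool_pos"],s["wrist_force"])
plan(j2w(0,.0105,.129),JT)
```

```text
[0.65834978 0.11346008 0.15135248] [-0.51243815 -0.55909708 -0.23221212]
rows 1 dist 0.0233 ang 1.4
[-0.0037, 0.0223, -0.0059, -0.0033, 0.0084, 0.0232]
```

>>> jog_arm(
  increments=[
    [-0.002,0.011,-0.003,-0.002,0.004,0.011,0.7],
    [-0.002,0.011,-0.003,-0.002,0.004,0.011,0.7],
    [0,0,0,0,0,0,0.7],
  ],
)

```text
time: 6.22
tool_pos: [0.6552, 0.107, 0.1274]
tcp_rot: [-1.57, -0.072, 0.072]
wrist_force: [-0.4, -0.0, -0.4]
width: 0.694
```

Run:
```python
from h import *
s=state();print(s["tool_pos"],s["wrist_force"],s["joint_vel"])
plan(j2w(0,.0105,.129),JT)
```

```text
[0.65520076 0.10695548 0.12742353] [-0.4376297  -0.00104414 -0.38273088] [ 0.00264937 -0.00248117 -0.01048364  0.00264323 -0.00226924 -0.00031714]
rows 1 dist 0.0017 ang 0.1
[0.0006, -0.0016, 0.0003, 0.0008, -0.0001, -0.0005]
```

>>> jog_arm(
  increments=[
    [0,0,0,0,0,0,0.3],
    [0,0,0,0,0,0,0.3],
    [0,0,0,0,0,0,0.25],
    [0,0,0,0,0,0,0.25],
  ],
  force=30,
)

```text
time: 6.72
tool_pos: [0.6559, 0.1069, 0.1272]
tcp_rot: [-1.57, -0.072, 0.071]
wrist_force: [0.1, -0.6, -1.9]
width: 0.35
```

>>> jog_arm(
  increments=[
    [0,-0.0169,-0.0104,0,0,0,0.25],
    [0,-0.0148,-0.0132,0,0,0,0.25],
    [0,-0.0122,-0.0156,0,0,0,0.25],
    [0,-0.0093,-0.0176,0,0,0,0.25],
    [0,-0.006,-0.0189,0,0,0,0.25],
    [0,0,0,0,0,0,0.25],
  ],
)

```text
time: 7.48
tool_pos: [0.6639, 0.0255, 0.1896]
tcp_rot: [-1.571, -0.074, 0.069]
wrist_force: [1.6, -0.1, -0.8]
width: 0.35
```

Run:
```python
from h import *
s=state();print(w2j(s["tool_pos"]),s["wrist_force"],s["width"]);p=w2j(s["tool_pos"])
r=p[1:]-np.array([-.09,.082-.005]); print("angle",np.arctan2(r[1],r[0])-np.radians(26.57),np.linalg.norm(r))
th=np.linspace(.95,1.44,4)+np.radians(26.57); P=np.c_[-.09+.112*np.cos(th),.077+.112*np.sin(th)]
print(np.diff(np.vstack([p[1:],P]),axis=0).round(4)); plan(s["tool_pos"],JT)
```

```text
[ 0.00065546 -0.0717389   0.18956015] [ 1.59479984 -0.08909626 -0.80237577] 0.34988465307136385
angle 0.9462294247207008 0.11403181632787192
[[-0.0007 -0.0019]
 [-0.0182  0.0014]
 [-0.0182 -0.0016]
 [-0.0177 -0.0045]]
rows 1 dist 0.0 ang 0.2
[0.0, 0.0, 0.0, 0.0017, -0.001, 0.0033]
```

>>> jog_arm(
  increments=[
    [0,0.001,-0.018,0,0,0,0.25],
    [0,0.001,-0.018,0,0,0,0.25],
    [0,0.004,-0.017,0,0,0,0.25],
    [0,0,0,0,0,0,0.8],
    [0,0,0,0,0,0,0.8],
    [0,0,0,0,0,0,0.8],
    [0,-0.04,0,0,0,0,0.8],
    [0,-0.05,0.01,0,0,0,1],
    [0,-0.05,0.04,0,0,0,1],
  ],
)

```text
time: 8.6
tool_pos: [0.6601, 0.0201, 0.3188]
tcp_rot: [-1.567, -0.059, 0.08]
wrist_force: [-0.0, -0.0, 0.5]
width: 0.997
```

Run:
```python
from h import *
s=state();print(s["tool_pos"],s["wrist_force"])
w=read_camera("top")
for d in spotter.spot_point(w,"hold_down_ball"): print(d["p"],d["location"],w2j(ray_z(w,[d["location"]],.185)[0]))
s=read_camera("scene")
for d in spotter.spot_point(s,"hold_down_ball"): print(d["p"],d["location"],w2j(ray_z(s,[d["location"]],.185)[0]))
for k in ("hanger_1_eye","stub_centre"):
    for p in (w,s):
        for d in spotter.masks_of(p,k)[:4]:
            c=cloud(p,d["mask"]); print(k,round(d["p"],2),d["location"],np.median(c,0).round(3),c[:,2].max().round(3),d["mask"].sum())
```

```text
[0.66009695 0.02010711 0.31883598] [-0.00252872 -0.00459142  0.536887  ]
0.56 [300.0, 147.7] [ 0.00295805 -0.13627179  0.185     ]
0.65 [266.7, 129.0] [-0.00568763 -0.13100174  0.185     ]
hanger_1_eye 0.52 [224.4, 236.1] [0.447 0.155 0.019] 0.068 119
hanger_1_eye 0.32 [215.7, 173.8] [0.627 0.18  0.011] 0.72 3722
hanger_1_eye 0.63 [257.6, 250.2] [0.442 0.165 0.027] 0.067 332
stub_centre 0.49 [187.4, 269.9] [0.347 0.26  0.028] 0.064 164
stub_centre 0.74 [254.0, 294.9] [0.344 0.255 0.037] 0.064 481
stub_centre 0.49 [256.1, 249.9] [0.442 0.165 0.028] 0.067 329
```

>>> jog_arm(
  increments=[
    [-0.049,0,0.036,0,0,0,1],
    [-0.049,0.005,0.036,0,0,0,1],
    [-0.049,0.005,0.036,0,0,0,1],
    [-0.049,0.005,0.036,0,0,0,1],
    [0,0,0,0,0,0,1],
  ],
)

```text
time: 9.62
tool_pos: [0.4432, 0.1453, 0.2933]
tcp_rot: [-1.568, -0.039, 0.091]
wrist_force: [1.3, -1.1, -0.1]
width: 0.999
```

```bash
cat >> h.py <<'E'
def hangers(w,zmin=.05,pr=True):
    "upright hangers: top-strip clusters -> centre, plate-direction yaw"
    out=[]
    for d in spotter.masks_of(w,"hanger_1_eye"):
        c=cloud(w,d["mask"]); t=c[(c[:,2]>.058)&(c[:,2]<.072)]
        if len(t)<15: print("weak",round(d["p"],2),d["location"],len(t)); continue
        (cx,cy),(a,b),an=cv2.minAreaRect((t[:,:2]*1000).astype(np.float32)); yaw=np.radians(an if a>b else an+90)
        foot=c[c[:,2]<.012]
        print(round(d["p"],2),np.round(d["location"]),"n",len(t),"c",(round(cx/1000,4),round(cy/1000,4)),"size",round(max(a,b),1),round(min(a,b),1),"yaw",round(yaw,3),"z",np.percentile(t[:,2],[50,95]).round(4))
        out.append((cx/1000,cy/1000,yaw))
    return out
E
python3 - <<'E'
from h import *
s=state();print(s["tool_pos"])
w=read_camera("wrist"); save(w,"w2.png",s=1.5)
hangers(w)
for d in spotter.spot_point(w,"stub_centre"): print(d["p"],d["location"],ray_z(w,[d["location"]],.03)[0])
E
```

```text
[0.44320592 0.14525076 0.29329058]
0.64 [266. 135.] n 376 c (0.446, 0.1624) size 39.4 10.1 yaw 0.094 z [0.0642 0.0657]
0.41 [420. 138.] n 3118 c (0.6363, 0.1393) size 354.8 46.7 yaw 1.82 z [0.0651 0.0713]
0.83 [181.7, 38.9] [0.34488715 0.25795363 0.03      ]
```

View pics/w2.png

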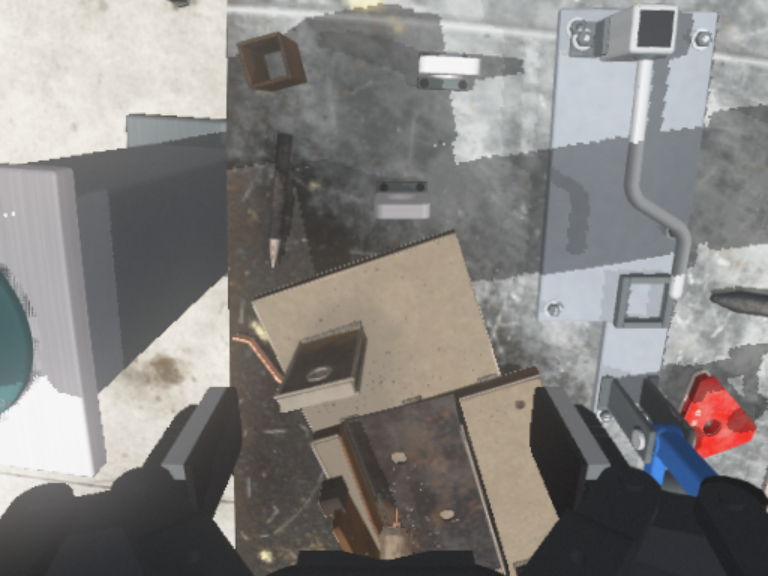

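Hangers at (402,200) and (448,70), stub at (271,62), hold-down open. There's no third hanger in this view. I'll go for hanger A at (0.446, 0.162), yaw 0.094.

Run:
```python
from h import *
plan((.446,.1624,.10),.094)
```

```text
rows 4 dist 0.1957 ang 1.9
[0.0014, 0.0487, 0.0045, -0.0007, -0.0034, -0.0073]
[0.0011, 0.0487, 0.0045, -0.0007, -0.0034, -0.0073]
[0.0008, 0.0487, 0.0046, -0.0007, -0.0034, -0.0073]
[0.0004, 0.0487, 0.0046, -0.0007, -0.0034, -0.0073]
```

>>> jog_arm(
  increments=[
    [0.0014,0.0487,0.0045,-0.0007,-0.0034,-0.0073,1],
    [0.001,0.0487,0.0045,-0.0007,-0.0034,-0.0073,1],
    [0.001,0.0487,0.0045,-0.0007,-0.0034,-0.0073,1],
    [0.0005,0.0487,0.0045,-0.0007,-0.0034,-0.0073,1],
    [0,0,0,0,0,0,1],
  ],
)

```text
time: 10.4
tool_pos: [0.4568, 0.1586, 0.0965]
tcp_rot: [-1.571, -0.072, 0.061]
wrist_force: [-1.1, -0.1, -0.8]
width: 1.002
```

Run:
```python
from h import *
s=state();print(s["tool_pos"],s["wrist_force"]); w=read_camera("wrist"); hangers(w)
plan((.446,.1624,.05),.094)
```

```text
[0.4567631  0.15857467 0.09647176] [-1.06420337 -0.05483633 -0.82228726]
0.74 [235. 213.] n 1556 c (0.4458, 0.1629) size 39.3 10.9 yaw 0.093 z [0.064  0.0652]
rows 1 dist 0.0533 ang 1.1
[-0.0153, 0.0509, 0.0038, -0.0007, -0.0092, 0.0163]
```

>>> jog_arm(
  increments=[
    [-0.0055,0.001,0.002,0,-0.0045,0.008,1],
    [-0.005,0,0.002,0,-0.0045,0.008,1],
    [-0.0005,0.015,0,0,0,0,1],
    [0,0.015,0,0,0,0,1],
    [0,0.01,0,0,0,0,1],
    [0,0,0,0,0,0,1],
  ],
)

```text
time: 11.25
tool_pos: [0.4542, 0.164, 0.0636]
tcp_rot: [-1.566, -0.081, 0.066]
wrist_force: [-0.2, 0.2, 0.1]
width: 1.003
```

Run:
```python
from h import *
s=state();print(s["tool_pos"],s["wrist_force"]); 
plan((.4458,.1629,.05),.093)
```

```text
[0.45422335 0.16403578 0.06362092] [-0.2409606   0.19218428  0.12539282]
rows 1 dist 0.0161 ang 0.6
[-0.0086, 0.0135, -0.0004, -0.0028, 0.0006, 0.0102]
```

>>> jog_arm(
  increments=[
    [-0.007,0,0,-0.0014,0,0.005,1],
    [-0.0036,0,0,-0.0014,0,0.005,1],
    [0,0,0,0,0,0,1],
    [0,0.007,0,0,0,0,1],
    [0,0.0065,0,0,0,0,1],
    [0,0,0,0,0,0,1],
  ],
)

```text
time: 12.0
tool_pos: [0.4434, 0.1631, 0.0496]
tcp_rot: [-1.57, -0.074, 0.073]
wrist_force: [-0.1, -0.2, 0.6]
width: 0.997
```

Run:
```python
from h import *
s=state();print(s["tool_pos"],s["wrist_force"]); 
plan((.4458,.1629,.05),.093)
```

```text
[0.44336459 0.1631205  0.04958638] [-0.10682135 -0.2069682   0.63407013]
rows 1 dist 0.0025 ang 0.0
[0.0024, -0.0004, -0.0004, -0.0, 0.0007, 0.0005]
```

>>> jog_arm(
  increments=[
    [0.0024,0,0,0,0,0,0.7],
    [0,0,0,0,0,0,0.5],
    [0,0,0,0,0,0,0.4],
    [0,0,0,0,0,0,0.35],
    [0,0,0,0,0,0,0.35],
    [0,0,0,0,0,0,0.35],
  ],
  force=40,
)

```text
time: 12.75
tool_pos: [0.4462, 0.1634, 0.0498]
tcp_rot: [-1.569, -0.074, 0.073]
wrist_force: [-0.4, -0.2, -0.7]
width: 0.454
```

Run:
```python
from h import *
s=state();print(s["tool_pos"],s["tcp_rot"],s["wrist_force"],s["width"]);
```

```text
[0.44622392 0.16342771 0.04976941] [-1.56942762 -0.07404402  0.07290621] [-0.36970796 -0.22431307 -0.65874082] 0.4536688721314152
```

>>> jog_arm(
  increments=[
    [0,-0.02,0,0,0,0,0.35],
    [0,-0.03,0,0,0,0,0.35],
    [0,-0.04,0,0,0,0,0.35],
    [0,0,0,0,0,0,0.35],
  ],
)

```text
time: 13.25
tool_pos: [0.4446, 0.1629, 0.1405]
tcp_rot: [-1.57, -0.071, 0.076]
wrist_force: [0.3, 0.3, -1.2]
width: 0.457
```

Run:
```python
from h import *
s=state();print(s["tool_pos"],s["width"]); plan(j2w(0,-.004,.14),JT,n=6)
t=read_camera("scene"); 
for k in range(1): print([ (round(d["p"],2),d["location"]) for d in spotter.spot_point(t,"hanger_1_eye")])
```

```text
[0.44462261 0.16294343 0.14054473] 0.45678502280438016
rows 6 dist 0.2237 ang 0.2
[0.0342, -0.0, -0.0149, 0.0001, 0.0003, -0.0005]
[0.0342, 0.0, -0.0149, 0.0001, 0.0003, -0.0005]
[0.0342, 0.0, -0.0149, 0.0001, 0.0003, -0.0005]
[0.0342, 0.0, -0.0149, 0.0001, 0.0003, -0.0005]
[0.0342, 0.0001, -0.0149, 0.0001, 0.0003, -0.0005]
[0.0342, 0.0001, -0.0149, 0.0001, 0.0003, -0.0005]
[(0.88, [259.5, 223.5])]
```

>>> jog_arm(
  increments=[
    [0.0342,0,-0.015,0,0,0,0.35],
    [0.0342,0,-0.015,0,0,0,0.35],
    [0.0342,0,-0.015,0,0,0,0.35],
    [0.0342,0,-0.015,0,0,0,0.35],
    [0.0342,0,-0.015,0,0,0,0.35],
    [0.0342,0,-0.015,0,0,0,0.35],
    [0,0,0,0,0,0,0.35],
  ],
)

```text
time: 14.22
tool_pos: [0.649, 0.0879, 0.1149]
tcp_rot: [-1.575, -0.045, 0.104]
wrist_force: [0.3, 0.7, -1.6]
width: 0.459
```

Run:
```python
from h import *
s=state();print(s["tool_pos"],s["width"]); plan(j2w(0,-.004,.14),JT)
w=read_camera("wrist"); save(w,"w3.png",s=1.5)
```

```text
[0.64903973 0.08785411 0.11491203] 0.45875323057762907
rows 1 dist 0.0268 ang 2.2
[0.0075, -0.0254, 0.0042, 0.0035, 0.0033, -0.0379]
```

View pics/w3.png

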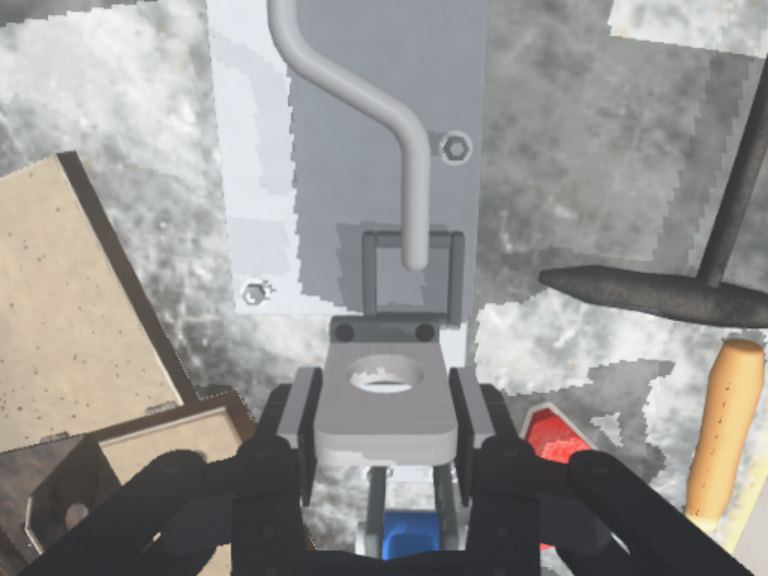

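The rail tip is at (415,268), the hanger square in the jaws and its eye at (388,373). Next: refine the rail position with depth from this close view.

```bash
cat >> h.py <<'E'
def railfit(w):
    c=cloud(w); j=w2j(c); k=(j[:,2]>.058)&(j[:,2]<.07)
    a=k&(j[:,1]>.018)&(j[:,1]<.058)&(abs(j[:,0])<.012); b=k&(j[:,1]>.118)&(j[:,1]<.185)&(abs(j[:,0]+.044)<.012)
    for n,m in(("leg1",a),("leg3",b)):
        if m.sum()>20: print(n,m.sum(),np.polyfit(j[m,1],j[m,0],1).round(4),"x rng",np.percentile(j[m,0],[2,98]).round(4),"ymin",j[m,1].min().round(4),"ztop",np.percentile(j[m,2],95).round(4))
E
python3 - <<'E'
from h import *
w=read_camera("wrist"); railfit(w)
c=cloud(w);j=w2j(c); m=(abs(j[:,0])<.004)&(j[:,2]>.045)&(j[:,2]<.07)&(j[:,1]>.012)&(j[:,1]<.06); print("tip y",np.sort(j[m,1])[:5])
for k in ("pocket","rail_tip","rail_corner_1","rail_corner_2"):
    for d in spotter.spot_point(w,k)[:2]: print(k,round(d["p"],2),w2j(ray_z(w,[d["location"]],JP[k][2])[0]).round(4))
s=state();print(w2j(s["tool_pos"]))
for d in spotter.spot_point(w,"hanger_1_eye"): print(d["location"],w2j(ray_z(w,[d["location"]],s["tool_pos"][2]-.0198)[0]))
plan(j2w(0,-.004,.12),JT,n=3)
E
```

```text
leg1 1303 [-0.0012  0.0005] x rng [-0.0043  0.0053] ymin 0.0194 ztop 0.0662
tip y [0.01938202 0.01948842 0.01959406 0.01961316 0.0196204 ]
pocket 0.74 [0.0013 0.0032 0.01  ]
rail_tip 0.78 [0.0022 0.018  0.06  ]
rail_corner_1 0.72 [0.0019 0.0698 0.06  ]
rail_corner_1 0.62 [-0.0446  0.0951  0.06  ]
rail_corner_2 0.72 [0.0019 0.0698 0.06  ]
rail_corner_2 0.62 [-0.0446  0.0951  0.06  ]
[-0.01039976 -0.00651827  0.11718517]
[253.2, 257.0] [-0.01203579 -0.00756041  0.09738517]
rows 3 dist 0.0106 ang 2.1
[0.0033, -0.0009, 0.0008, 0.0011, 0.0018, -0.012]
[0.0033, -0.0009, 0.0008, 0.0011, 0.0018, -0.012]
[0.0033, -0.0008, 0.0008, 0.0011, 0.0018, -0.012]
```

>>> jog_arm(
  increments=[
    [0.0033,0,0.001,0.001,0.002,-0.012,0.35],
    [0.0033,0,0.001,0.001,0.002,-0.012,0.35],
    [0.0033,0,0.001,0.001,0.002,-0.012,0.35],
    [0,0,0,0,0,0,0.35],
    [0,0.012,0,0,0,0,0.35],
    [0,0.012,0,0,0,0,0.35],
    [0,0,0,0,0,0,0.35],
  ],
)

```text
time: 15.45
tool_pos: [0.6566, 0.0944, 0.0923]
tcp_rot: [-1.569, -0.074, 0.07]
wrist_force: [-1.1, 0.8, -1.3]
width: 0.457
```

```bash
sed -i 's/^JO=.*;JT/JO=np.array([.6568,.0954]);JT/' h.py
python3 - <<'E'
from h import *
s=state();print(s["tool_pos"],s["width"],w2j(s["tool_pos"]),s["wrist_force"]); plan(j2w(0,-.002,.080),JT,n=3)
E
```

```text
[0.65656662 0.09437016 0.09228355] 0.45747963925956586 [-0.00032661 -0.00100417  0.09228355] [-1.09128411  0.82436691 -1.30159746]
rows 3 dist 0.0123 ang 0.2
[0.0001, 0.0041, -0.0003, -0.0, 0.0, 0.001]
[0.0001, 0.0041, -0.0003, -0.0, 0.0, 0.001]
[0.0001, 0.0041, -0.0003, -0.0, 0.0, 0.001]
```

>>> jog_arm(
  increments=[
    [0,0.0041,0,0,0,0,0.35],
    [0,0.0041,0,0,0,0,0.35],
    [0,0.004,0,0,0,0,0.35],
    [0,0,0,0,0,0,0.35],
    [0,0,0.008,0,0,0,0.35],
    [0,0,0.008,0,0,0,0.35],
    [0,0,0.008,0,0,0,0.35],
    [0,0,0.008,0,0,0,0.35],
    [0,0,0,0,0,0,0.35],
  ],
)

```text
time: 16.58
tool_pos: [0.6541, 0.1293, 0.0799]
tcp_rot: [-1.569, -0.076, 0.069]
wrist_force: [-0.8, 0.5, -1.7]
width: 0.457
```

```bash
cat >> h.py <<'E'
def railpath(s):
    "jig x,y,yaw of the rail axis at arc length s from eye y=0"
    r=.018;a=np.pi/3;L=[.062,r*a,.030,r*a]
    if s<L[0]: return 0,s,0
    s-=L[0]
    if s<L[1]: f=s/r; return -r+r*np.cos(f),.062+r*np.sin(f),f
    s-=L[1]; x1,y1=-r+r*np.cos(a),.062+r*np.sin(a)
    if s<L[2]: return x1-np.sin(a)*s,y1+np.cos(a)*s,a
    s-=L[2]; x2,y2=x1-np.sin(a)*L[2],y1+np.cos(a)*L[2]
    if s<L[3]: f=a-s/r; return x2+r*np.cos(a)-r*np.cos(f),y2+r*np.sin(a)-r*np.sin(f),f
    s-=L[3]; return x2+r*np.cos(a)-r,y2+r*np.sin(a)+s,0
def railplan(s1,n,z=.080):
    "rows from measured pose along the rail to arc length s1"
    st=state();p=np.array(st["tool_pos"]);r=R.from_rotvec(st["tcp_rot"]);j=w2j(p)
    g=np.linspace(0,.22,881); s0=g[np.argmin([np.hypot(railpath(a)[0]-j[0],railpath(a)[1]-j[1]) for a in g])]
    print("jig",j.round(4),"s0",s0.round(4),"on rail",np.round(railpath(s0),4),"F",np.round(st["wrist_force"],1),"w",round(st["width"],3))
    for s in np.linspace(s0,s1,n+1)[1:]:
        x,y,f=railpath(s); q=down(JT+f); t=np.array(j2w(x,y,z))
        print(np.r_[r.inv().apply(t-p).round(4),(r.inv()*q).as_rotvec().round(4)].tolist()); p,r=t,q
E
python3 - <<'E'
from h import *
print(railpath(.1297),railpath(.12))
railplan(.062,4)
E
```

```text
(np.float64(-0.04398076211353315), np.float64(0.1081778026931623), 0) (np.float64(-0.04143024733363347), np.float64(0.0989403888672503), 0.5388395468376396)
jig [0.0004 0.034  0.0799] s0 0.034 on rail [0.    0.034 0.   ] F [-0.8  0.5 -1.7] w 0.457
[-0.0004, -0.0001, 0.007, -0.0005, 0.0007, 0.0044]
[0.0, 0.0, 0.007, 0.0, 0.0, 0.0]
[0.0, 0.0, 0.007, 0.0, 0.0, 0.0]
[0.0, 0.0, 0.007, 0.0, 0.0, 0.0]
```

>>> jog_arm(
  increments=[
    [0,0,0.007,0,0,0.004,0.35],
    [0,0,0.007,0,0,0,0.35],
    [0,0,0.007,0,0,0,0.35],
    [0,0,0.007,0,0,0,0.35],
    [0,0,0,0,0,0,0.35],
    [-0.0002,0,0.0027,0,-0.15,0,0.35],
    [-0.0002,0,0.0027,0,-0.15,0,0.35],
    [-0.0002,0,0.0027,0,-0.15,0,0.35],
    [0,0,0,0,0,0,0.35],
  ],
)

```text
time: 17.7
tool_pos: [0.6487, 0.1665, 0.0798]
tcp_rot: [-1.527, -0.435, 0.435]
wrist_force: [-0.1, 0.2, -2.1]
width: 0.459
```

Run:
```python
from h import *
railplan(.0809,4)
```

```text
jig [-0.0015  0.0716  0.0798] s0 0.0715 on rail [-0.0024  0.0711  0.5278] F [-0.1  0.2 -2.1] w 0.459
[-0.0013, -0.0002, 0.0023, 0.0001, -0.1951, -0.0003]
[-0.0002, 0.0, 0.0023, 0.0, -0.1306, 0.0]
[-0.0002, 0.0, 0.0023, 0.0, -0.1306, 0.0]
[-0.0002, 0.0, 0.0023, 0.0, -0.1278, 0.0]
```

Tracking well. Next: finish the bend, then the middle leg.

>>> jog_arm(
  increments=[
    [-0.0013,0,0.0023,0,-0.17,0,0.35],
    [-0.0002,0,0.0023,0,-0.15,0,0.35],
    [-0.0002,0,0.0023,0,-0.135,0,0.35],
    [-0.0002,0,0.0023,0,-0.13,0,0.35],
    [0,0,0,0,0,0,0.35],
    [0,0,0.007,0,0,0,0.35],
    [0,0,0.007,0,0,0,0.35],
    [0,0,0,0,0,0,0.35],
  ],
)

```text
time: 18.7
tool_pos: [0.6272, 0.1766, 0.0797]
tcp_rot: [-1.386, -0.881, 0.883]
wrist_force: [-0.1, -0.7, -1.2]
width: 0.457
```

Run:
```python
from h import *
railplan(.1109,2)
```

```text
jig [-0.022   0.0836  0.0797] s0 0.095 on rail [-0.0213  0.0847  1.0472] F [-0.1 -0.7 -1.2] w 0.457
[0.0013, -0.0003, 0.0079, 0.0002, -0.0046, -0.0011]
[0.0, 0.0, 0.0079, 0.0, 0.0028, 0.0]
```

>>> jog_arm(
  increments=[
    [0.0013,0,0.0075,0,0,0,0.35],
    [0,0,0.0075,0,0,0,0.35],
    [0,0,0,0,0,0,0.35],
    [0.0002,0,0.0027,0,0.15,0,0.35],
    [0.0002,0,0.0027,0,0.15,0,0.35],
    [0.0002,0,0.0027,0,0.15,0,0.35],
    [0,0,0,0,0,0,0.35],
  ],
)

```text
time: 19.58
tool_pos: [0.607, 0.1901, 0.0801]
tcp_rot: [-1.508, -0.526, 0.525]
wrist_force: [-1.1, 0.4, -1.1]
width: 0.457
```

Run:
```python
from h import *
railplan(.1297,4)
```

```text
jig [-0.041   0.0988  0.0801] s0 0.1198 on rail [-0.0413  0.0987  0.5527] F [-1.1  0.4 -1.1] w 0.457
[-0.0001, 0.0001, 0.0026, 0.0015, 0.165, 0.0003]
[0.0002, 0.0, 0.0025, 0.0, 0.1382, 0.0]
[0.0002, 0.0, 0.0025, 0.0, 0.1382, 0.0]
[0.0002, 0.0, 0.0025, 0.0, 0.1381, 0.0]
```

>>> jog_arm(
  increments=[
    [0,0,0.0026,0.0015,0.155,0,0.35],
    [0.0002,0,0.0025,0,0.14,0,0.35],
    [0.0002,0,0.0025,0,0.14,0,0.35],
    [0.0002,0,0.0025,0,0.14,0,0.35],
    [0,0,0,0,0,0,0.35],
    [0,0,0.008,0,0,0,0.35],
    [0,0,0.008,0,0,0,0.35],
    [0,0,0.008,0,0,0,0.35],
    [0,0,0.008,0,0,0,0.35],
    [0,0,0,0,0,0,0.35],
  ],
)

```text
time: 20.82
tool_pos: [0.6009, 0.2335, 0.0804]
tcp_rot: [-1.569, -0.082, 0.079]
wrist_force: [-0.6, -0.2, -1.4]
width: 0.459
```

Run:
```python
from h import *
railplan(.1297+.06,4,.073)
```

```text
jig [-0.0431  0.1426  0.0804] s0 0.164 on rail [-0.044   0.1425  0.    ] F [-0.6 -0.2 -1.4] w 0.459
[-0.0009, 0.0074, 0.0063, 0.0, 0.0107, 0.002]
[-0.0, 0.0, 0.0064, 0.0, 0.0, 0.0]
[0.0, 0.0, 0.0064, 0.0, 0.0, 0.0]
[0.0, 0.0, 0.0064, 0.0, 0.0, 0.0]
```

>>> jog_arm(
  increments=[
    [-0.0009,0.003,0.006,0,0.01,0.002,0.35],
    [0,0.003,0.006,0,0,0,0.35],
    [0,0,0.006,0,0,0,0.35],
    [0,0,0.006,0,0,0,0.35],
    [0,0,0,0,0,0,0.35],
  ],
)

```text
time: 21.45
tool_pos: [0.5973, 0.2588, 0.0736]
tcp_rot: [-1.57, -0.072, 0.073]
wrist_force: [0.4, -0.2, -1.1]
width: 0.454
```

Run:
```python
from h import *
railplan(.1297+.069,4,.0735)
```

```text
jig [-0.0443  0.1681  0.0736] s0 0.1898 on rail [-0.044   0.1682  0.    ] F [ 0.4 -0.2 -1.1] w 0.454
[0.0004, 0.0001, 0.0024, 0.0003, 0.0003, -0.0008]
[-0.0, 0.0, 0.0022, 0.0, 0.0, 0.0]
[-0.0, 0.0, 0.0022, 0.0, 0.0, 0.0]
[-0.0, 0.0, 0.0022, 0.0, 0.0, 0.0]
```

>>> jog_arm(
  increments=[
    [0,0,0.0024,0,0,0,0.35],
    [0,0,0.0022,0,0,0,0.35],
    [0,0,0.0022,0,0,0,0.35],
    [0,0,0,0,0,0,0.35],
  ],
)

```text
time: 21.95
tool_pos: [0.5968, 0.2657, 0.0738]
tcp_rot: [-1.57, -0.072, 0.072]
wrist_force: [0.2, -0.8, -0.3]
width: 0.457
```

>>> jog_arm(
  increments=[
    [0,0,0.0015,0,0,0,0.35],
    [0,0,0,0,0,0,0.35],
  ],
)

```text
time: 22.2
tool_pos: [0.5967, 0.2672, 0.0738]
tcp_rot: [-1.57, -0.072, 0.072]
wrist_force: [0.7, -0.3, -0.4]
width: 0.458
```

>>> jog_arm(
  increments=[
    [0,0,0.0015,0,0,0,0.35],
    [0,0,0,0,0,0,0.35],
  ],
)

```text
time: 22.45
tool_pos: [0.5967, 0.2678, 0.0739]
tcp_rot: [-1.572, -0.072, 0.073]
wrist_force: [0.8, -0.7, -2.1]
width: 0.457
```

>>> jog_arm(
  increments=[
    [0,0,0.0015,0,0,0,0.35],
    [0,0,0.001,0,0,0,0.35],
  ],
)

```text
time: 22.7
tool_pos: [0.5966, 0.2684, 0.0739]
tcp_rot: [-1.575, -0.072, 0.074]
wrist_force: [0.7, -5.8, 0.2]
width: 0.456
```

Run:
```python
from h import *
railplan(.1297+.069,1,.0735)
w=read_camera("wrist"); railfit(w)
c=cloud(w);j=w2j(c); m=(abs(j[:,0]+.044)<.01)&(j[:,2]>.04)
for z in (.085,.08,.075,.068,.064): 
    q=m&(abs(j[:,2]-z)<.003)&(j[:,1]>.15)&(j[:,1]<.24); 
    if q.sum()>5: print(z,q.sum(),np.percentile(j[q,1],[1,50,99]).round(4))
```

```text
jig [-0.0441  0.1778  0.0739] s0 0.1992 on rail [-0.044   0.1777  0.    ] F [ 0.7 -5.8  0.2] w 0.456
[0.0002, 0.0004, -0.0006, 0.0055, 0.0011, -0.0011]
leg3 1506 [-0.0098 -0.0426] x rng [-0.0548 -0.0334] ymin 0.118 ztop 0.0688
0.085 489 [0.1722 0.182  0.1829]
0.08 387 [0.1812 0.182  0.1827]
0.075 494 [0.1813 0.1821 0.2149]
0.068 2280 [0.1519 0.2041 0.2192]
0.064 581 [0.1503 0.1845 0.2193]
```

>>> jog_arm(
  increments=[
    [0,0,-0.0007,0.004,0,0,0.35],
    [0,0,0,0,0,0,0.6],
    [0,0,0,0,0,0,0.7],
    [0,0,0,0,0,0,0.7],
    [0,-0.03,0,0,0,0,0.7],
    [0,-0.05,-0.01,0,0,0,0.8],
    [0,-0.06,-0.03,0,0,0,1],
    [0,-0.06,-0.03,0,0,0,1],
    [0,0,0,0,0,0,1],
  ],
)

```text
time: 23.88
tool_pos: [0.6032, 0.2029, 0.2731]
tcp_rot: [-1.567, -0.074, 0.074]
wrist_force: [1.4, -0.0, -0.0]
width: 1.002
```

Run:
```python
from h import *
s=state();print(s["tool_pos"],w2j(s["tool_pos"])); w=read_camera("wrist"); save(w,"w4.png",s=1.5)
hangers(w)
c=cloud(w);j=w2j(c); m=(abs(j[:,0]+.044)<.018)&(j[:,1]>.12)&(j[:,1]<.2)
q=m&(j[:,2]>.075); print("hanger top",np.percentile(j[q],[2,50,98],axis=0).round(4).tolist())
```

```text
[0.60320745 0.20288092 0.27307962] [-0.04353638  0.11193254  0.27307962]
0.69 [261.  98.] n 238 c (0.5902, 0.2654) size 58.7 13.3 yaw 0.087 z [0.0663 0.0714]
hanger top [[-0.0605, 0.1215, 0.0787], [-0.0448, 0.1229, 0.335], [-0.0275, 0.1802, 0.3386]]
```

View pics/w4.png

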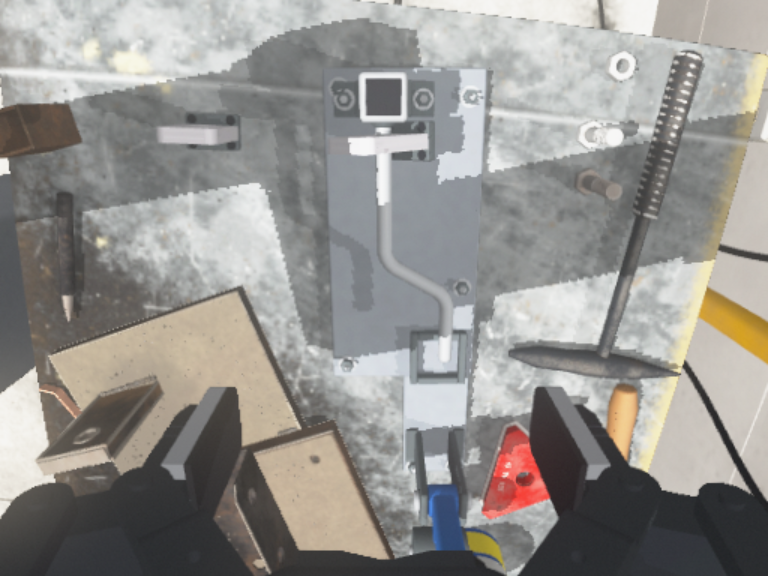

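Hanger A hangs at (390,145), just short of the post. Hanger B is at (200,133), the stub at (30,130), and there's no third hanger in view.

```bash
cat >> h.py <<'E'
def loc(w,c0,r=.035,zl=.058,zh=.072):
    c=cloud(w); t=c[(c[:,2]>zl)&(c[:,2]<zh)&(np.hypot(c[:,0]-c0[0],c[:,1]-c0[1])<r)]
    (cx,cy),(a,b),an=cv2.minAreaRect((t[:,:2]*1000).astype(np.float32)); yaw=np.radians(an if a>b else an+90)
    print("n",len(t),"c",(round(cx/1000,4),round(cy/1000,4)),"size",round(max(a,b),1),round(min(a,b),1),"yaw",round(yaw,3),"z",np.percentile(t[:,2],[50,95]).round(4))
E
python3 - <<'E'
from h import *
w=read_camera("wrist"); p=ray_z(w,[(196/1.5,133/1.5)],.064)[0]; print(p); loc(w,p)
c=cloud(w);j=w2j(c); q=(abs(j[:,0]+.044)<.03)&(j[:,1]>.15)&(j[:,1]<.189)&(j[:,2]>.075)&(j[:,2]<.1); print(np.percentile(j[q],[2,50,98],axis=0).round(4).tolist())
t=read_camera("top")
for k in [d for d in spotter.masks_of(t,"hanger_1_eye")]: print(round(k["p"],2),k["location"],np.median(cloud(t,k["mask"]),0).round(3))
plan((p[0],p[1],.25),.0)
E
```

```text
[0.47370212 0.26296612 0.064     ]
n 460 c (0.4692, 0.2609) size 40.2 10.2 yaw 0.069 z [0.0643 0.0657]
[[-0.0668, 0.1721, 0.0832], [-0.0467, 0.1773, 0.0892], [-0.0283, 0.1822, 0.0914]]
0.38 [184.9, 187.2] [0.587 0.266 0.087]
0.38 [288.0, 139.4] [ 0.749 -0.022  0.015]
rows 3 dist 0.1387 ang 5.6
[-0.0394, 0.005, 0.0237, 0.0002, 0.0321, -0.0053]
[-0.0401, 0.0048, 0.0224, 0.0002, 0.0321, -0.0053]
[-0.0409, 0.0046, 0.0211, 0.0002, 0.0321, -0.0053]
```

>>> jog_arm(
  increments=[
    [-0.043,0.036,0.021,0,0.008,0,1],
    [-0.043,0.036,0.021,0,0,0,1],
    [-0.043,0.036,0.021,0,0,0,1],
    [0,0.01,0,0,0,0,1],
    [0,0,0,0,0,0,1],
  ],
)

```text
time: 24.75
tool_pos: [0.4537, 0.255, 0.1351]
tcp_rot: [-1.576, -0.048, 0.094]
wrist_force: [0.3, -0.1, 0.5]
width: 1.001
```

Run:
```python
from h import *
w=read_camera("wrist"); loc(w,(.4692,.2609)); s=state();print(s["tool_pos"])
plan((.4692,.2609,.10),.069,n=4)
```

```text
n 1132 c (0.4686, 0.2604) size 39.8 11.2 yaw 0.045 z [0.0642 0.0655]
[0.45377505 0.25488592 0.13536391]
rows 4 dist 0.039 ang 2.1
[0.0042, 0.0087, 0.0012, 0.0013, 0.0053, -0.0075]
[0.0042, 0.0087, 0.0012, 0.0013, 0.0053, -0.0075]
[0.0041, 0.0088, 0.0012, 0.0013, 0.0053, -0.0075]
[0.004, 0.0088, 0.0012, 0.0013, 0.0053, -0.0075]
```

Target is (0.4686, 0.2604), yaw about 0.05.

>>> jog_arm(
  increments=[
    [0.004,0.009,0.001,0.001,0.008,-0.0075,1],
    [0.004,0.009,0.001,0.001,0.008,-0.0075,1],
    [0.004,0.009,0.001,0.001,0.008,-0.0075,1],
    [0.003,0.009,0.001,0.001,0.008,-0.0075,1],
    [0,0,0,0,0,0,1],
  ],
)

```text
time: 25.42
tool_pos: [0.4739, 0.2606, 0.0991]
tcp_rot: [-1.569, -0.048, 0.035]
wrist_force: [-0.7, 0.9, 0.5]
width: 0.999
```

Run:
```python
from h import *
w=read_camera("wrist"); loc(w,(.4692,.2609)); s=state();print(s["tool_pos"])
plan((.4688,.2606,.05),.05,n=5)
```

```text
n 1517 c (0.4687, 0.2609) size 39.8 11.1 yaw 0.026 z [0.064  0.0652]
[0.47408491 0.26070091 0.09956353]
rows 5 dist 0.0498 ang 0.5
[-0.0011, 0.0099, 0.0, -0.0003, 0.0006, 0.0017]
[-0.0011, 0.0099, 0.0, -0.0003, 0.0006, 0.0017]
[-0.0011, 0.0099, 0.0, -0.0003, 0.0006, 0.0017]
[-0.0011, 0.0099, 0.0, -0.0003, 0.0006, 0.0017]
[-0.0011, 0.0099, 0.0, -0.0003, 0.0006, 0.0017]
```

>>> jog_arm(
  increments=[
    [-0.003,0.006,0,0,0.012,0.005,1],
    [-0.0024,0.008,0,0,0.012,0.004,1],
    [0,0.008,0,0,0,0,1],
    [0,0.008,0,0,0,0,1],
    [0,0.008,0,0,0,0,1],
    [0,0.008,0,0,0,0,1],
    [0,0,0,0,0,0,1],
  ],
)

```text
time: 26.35
tool_pos: [0.4681, 0.2605, 0.0504]
tcp_rot: [-1.569, -0.021, 0.023]
wrist_force: [0.1, -0.3, 0.1]
width: 1.001
```

Run:
```python
from h import *
s=state();print(s["tool_pos"],s["wrist_force"])
plan((.4687,.2609,.05),.027)
```

```text
[0.46808176 0.26050457 0.05040538] [ 0.0946678  -0.31897308  0.1157302 ]
rows 1 dist 0.0008 ang 0.1
[0.0006, 0.0004, 0.0004, -0.0014, 0.0007, -0.0014]
```

>>> jog_arm(
  increments=[
    [0.0006,0,0.0004,0,0,0,0.7],
    [0,0,0,0,0,0,0.5],
    [0,0,0,0,0,0,0.35],
    [0,0,0,0,0,0,0.35],
    [0,0,0,0,0,0,0.35],
    [0,0,0,0,0,0,0.35],
    [0,-0.02,0,0,0,0,0.35],
    [0,-0.035,0,0,0,0,0.35],
    [0,-0.045,0,0,0,0,0.35],
    [0,0,0,0,0,0,0.35],
  ],
  force=40,
)

```text
time: 27.6
tool_pos: [0.4682, 0.2604, 0.1523]
tcp_rot: [-1.57, -0.019, 0.024]
wrist_force: [0.4, 0.6, -1.7]
width: 0.462
```

Run:
```python
from h import *
s=state();print(s["tool_pos"],s["wrist_force"],s["width"])
plan(j2w(0,-.01,.15),JT,n=7)
```

```text
[0.46816453 0.26044657 0.15229034] [ 0.37970427  0.57271806 -1.74024649] 0.4616192104207586
rows 7 dist 0.258 ang 3.7
[0.0264, 0.0002, -0.0257, -0.0001, -0.0091, -0.0005]
[0.0261, 0.0002, -0.026, -0.0001, -0.0091, -0.0005]
[0.0259, 0.0003, -0.0262, -0.0001, -0.0091, -0.0005]
[0.0257, 0.0003, -0.0265, -0.0001, -0.0091, -0.0005]
[0.0254, 0.0003, -0.0267, -0.0001, -0.0091, -0.0005]
[0.0252, 0.0003, -0.0269, -0.0001, -0.0091, -0.0005]
[0.0249, 0.0003, -0.0271, -0.0001, -0.0091, -0.0005]
```

>>> jog_arm(
  increments=[
    [0.026,-0.003,-0.026,0,-0.009,0,0.35],
    [0.026,-0.003,-0.026,0,-0.009,0,0.35],
    [0.026,-0.003,-0.026,0,-0.009,0,0.35],
    [0.0255,-0.003,-0.0265,0,-0.009,0,0.35],
    [0.0255,-0.003,-0.0265,0,-0.009,0,0.35],
    [0.025,0,-0.027,0,-0.009,0,0.35],
    [0.025,0,-0.027,0,-0.009,0,0.35],
    [0,0,0,0,0,0,0.35],
  ],
)

```text
time: 28.6
tool_pos: [0.656, 0.0794, 0.1536]
tcp_rot: [-1.571, -0.059, 0.09]
wrist_force: [-0.8, -0.1, -1.6]
width: 0.459
```

Run:
```python
from h import *
s=state();print(w2j(s["tool_pos"]),s["wrist_force"],s["width"])
plan(j2w(0,-.003,.12),JT,n=4)
```

```text
[-0.00227247 -0.01587046  0.1535786 ] [-0.75469454 -0.14615741 -1.61473279] 0.4591227903721364
rows 4 dist 0.036 ang 1.2
[0.0007, 0.0084, 0.0032, 0.0001, 0.0008, -0.005]
[0.0007, 0.0084, 0.0032, 0.0001, 0.0008, -0.005]
[0.0007, 0.0084, 0.0032, 0.0001, 0.0008, -0.005]
[0.0006, 0.0084, 0.0032, 0.0001, 0.0008, -0.005]
```

>>> jog_arm(
  increments=[
    [0.0007,0.0085,0.003,0,0.001,-0.005,0.35],
    [0.0007,0.0085,0.003,0,0.001,-0.005,0.35],
    [0.0007,0.0085,0.003,0,0.001,-0.005,0.35],
    [0,0.0085,0.003,0,0,-0.005,0.35],
    [0,0,0,0,0,0,0.35],
    [0,0.008,0,0,0,0,0.35],
    [0,0.008,0,0,0,0,0.35],
    [0,0.008,0,0,0,0,0.35],
    [0,0,0,0,0,0,0.35],
  ],
)

```text
time: 29.72
tool_pos: [0.652, 0.0948, 0.0882]
tcp_rot: [-1.569, -0.07, 0.078]
wrist_force: [-0.1, -0.5, -1.8]
width: 0.456
```

Run:
```python
from h import *
s=state();print(w2j(s["tool_pos"]),s["wrist_force"],s["width"])
plan(j2w(0,-.001,.08),JT,n=3)
w=read_camera("wrist");save(w,"w5.png",s=1.2)
```

```text
[-0.00488025 -0.00010727  0.08815388] [-0.09751983 -0.48839991 -1.75412424] 0.4556497336616863
rows 3 dist 0.0095 ang 0.3
[0.0016, 0.0027, -0.0003, -0.0001, 0.0009, -0.0017]
[0.0016, 0.0027, -0.0003, -0.0001, 0.0009, -0.0017]
[0.0016, 0.0027, -0.0003, -0.0001, 0.0009, -0.0017]
```

View pics/w5.png

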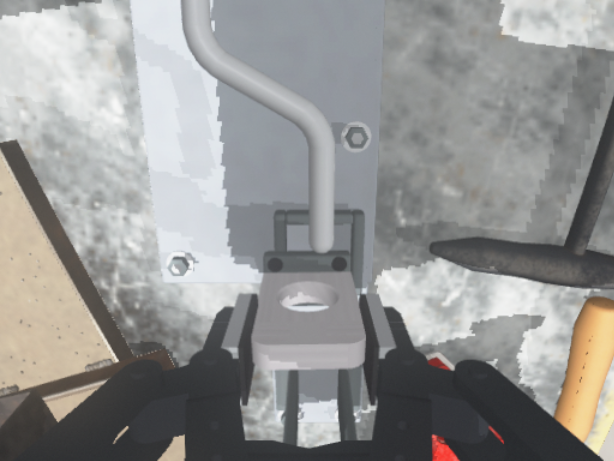

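Hanger B is square in the jaws, its eye at (308,296), and the tip at (323,250), so 5 mm of x still has to come off before threading.

>>> jog_arm(
  increments=[
    [0.0016,0.0027,0,0,0.001,-0.0017,0.35],
    [0.0016,0.0027,0,0,0.001,-0.0017,0.35],
    [0.0016,0.0027,0,0,0.001,0,0.35],
    [0,0,0,0,0,0,0.35],
  ],
)

```text
time: 30.28
tool_pos: [0.6583, 0.0953, 0.0809]
tcp_rot: [-1.569, -0.072, 0.07]
wrist_force: [-0.5, 0.7, -0.9]
width: 0.458
```

Run:
```python
from h import *
railplan(.062,8)
```

```text
jig [ 0.0015 -0.0003  0.0809] s0 0.0 on rail [0. 0. 0.] F [-0.5  0.7 -0.9] w 0.458
[-0.0015, 0.0009, 0.008, -0.0004, -0.0009, 0.0013]
[-0.0, 0.0, 0.0078, 0.0, 0.0, 0.0]
[-0.0, 0.0, 0.0078, 0.0, 0.0, 0.0]
[-0.0, 0.0, 0.0077, 0.0, 0.0, 0.0]
[-0.0, 0.0, 0.0077, 0.0, 0.0, 0.0]
[-0.0, 0.0, 0.0078, 0.0, 0.0, 0.0]
[-0.0, 0.0, 0.0078, 0.0, 0.0, 0.0]
[-0.0, 0.0, 0.0077, 0.0, 0.0, 0.0]
```

>>> jog_arm(
  increments=[
    [-0.0015,0.0005,0.008,0,0,0,0.35],
    [0,0,0.008,0,0,0,0.35],
    [0,0,0.0077,0,0,0,0.35],
    [0,0,0.0077,0,0,0,0.35],
    [0,0,0.0077,0,0,0,0.35],
    [0,0,0.0077,0,0,0,0.35],
    [0,0,0.006,0,0,0,0.35],
    [0,0,0,0,0,0,0.35],
  ],
)

```text
time: 31.28
tool_pos: [0.6516, 0.1525, 0.0808]
tcp_rot: [-1.569, -0.074, 0.071]
wrist_force: [-0.3, -0.7, -1.8]
width: 0.455
```

Run:
```python
from h import *
railplan(.0809,8)
```

```text
jig [0.0001 0.0573 0.0808] s0 0.0572 on rail [0.     0.0572 0.    ] F [-0.3 -0.7 -1.8] w 0.455
[-0.0001, 0.0008, 0.0029, -0.0008, 0.0002, 0.0019]
[-0.0, 0.0, 0.003, 0.0, -0.0646, 0.0]
[-0.0002, 0.0, 0.0029, 0.0, -0.1642, 0.0]
[-0.0002, 0.0, 0.0029, 0.0, -0.1642, 0.0]
[-0.0002, 0.0, 0.0029, 0.0, -0.1642, 0.0]
[-0.0002, 0.0, 0.0029, 0.0, -0.1642, 0.0]
[-0.0002, 0.0, 0.0029, 0.0, -0.1642, 0.0]
[-0.0002, -0.0, 0.0029, 0.0, -0.1614, 0.0]
```

>>> jog_arm(
  increments=[
    [0,0.0005,0.003,0,0,0,0.35],
    [0,0,0.003,0,-0.065,0,0.35],
    [-0.0004,0,0.0027,0,-0.165,0,0.35],
    [-0.0004,0,0.0027,0,-0.165,0,0.35],
    [-0.0004,0,0.0027,0,-0.165,0,0.35],
    [-0.0004,0,0.0027,0,-0.165,0,0.35],
    [-0.0004,0,0.0027,0,-0.165,0,0.35],
    [0,0,0,0,0,0,0.35],
  ],
)

```text
time: 32.28
tool_pos: [0.643, 0.1682, 0.0798]
tcp_rot: [-1.425, -0.785, 0.783]
wrist_force: [0.5, -0.0, -1.7]
width: 0.458
```

Run:
```python
from h import *
railplan(.1109,6)
```

```text
jig [-0.0071  0.0737  0.0798] s0 0.0768 on rail [-0.0057  0.0752  0.8194] F [ 0.5 -0.  -1.7] w 0.458
[0.0017, -0.0002, 0.0054, 0.001, -0.1325, 0.001]
[-0.0, 0.0, 0.0057, 0.0, 0.0, 0.0]
[0.0, 0.0, 0.0057, 0.0, 0.0, 0.0]
[0.0, 0.0, 0.0057, 0.0, 0.0, 0.0]
[-0.0, 0.0, 0.0057, 0.0, 0.0, 0.0]
[0.0, 0.0, 0.0057, 0.0, 0.0028, 0.0]
```

>>> jog_arm(
  increments=[
    [0.0017,0,0.005,0,-0.13,0,0.35],
    [0,0,0,0,0,0,0.35],
    [0,0,0.0057,0,0,0,0.35],
    [0,0,0.0057,0,0,0,0.35],
    [0,0,0.0057,0,0,0,0.35],
    [0,0,0.0057,0,0,0,0.35],
    [0,0,0,0,0,0,0.35],
  ],
)

```text
time: 33.15
tool_pos: [0.6178, 0.182, 0.0798]
tcp_rot: [-1.389, -0.875, 0.873]
wrist_force: [-0.7, -0.9, -1.1]
width: 0.457
```

Run:
```python
from h import *
railplan(.1297,8)
```

```text
jig [-0.0309  0.0898  0.0798] s0 0.106 on rail [-0.0308  0.0902  1.0472] F [-0.7 -0.9 -1.1] w 0.457
[0.0003, -0.0002, 0.0031, 0.0012, -0.0148, 0.0007]
[0.0, 0.0, 0.003, 0.0, 0.0597, 0.0]
[0.0002, 0.0, 0.0029, 0.0, 0.1646, 0.0]
[0.0002, 0.0, 0.0029, 0.0, 0.1646, 0.0]
[0.0002, 0.0, 0.0029, 0.0, 0.1646, 0.0]
[0.0002, 0.0, 0.0029, 0.0, 0.1646, 0.0]
[0.0002, 0.0, 0.0029, 0.0, 0.1646, 0.0]
[0.0002, 0.0, 0.0029, 0.0, 0.1645, 0.0]
```

>>> jog_arm(
  increments=[
    [0.0003,0,0.003,0,-0.014,0,0.35],
    [0,0,0.003,0,0.06,0,0.35],
    [0.0002,0,0.0029,0,0.165,0,0.35],
    [0.0002,0,0.0029,0,0.165,0,0.35],
    [0.0002,0,0.0029,0,0.165,0,0.35],
    [0.0002,0,0.0029,0,0.165,0,0.35],
    [0.0002,0,0.0029,0,0.165,0,0.35],
    [0.0002,0,0.0029,0,0.165,0,0.35],
    [0,0,0,0,0,0,0.35],
  ],
)

```text
time: 34.28
tool_pos: [0.6032, 0.1995, 0.0802]
tcp_rot: [-1.57, -0.048, 0.044]
wrist_force: [-0.4, 0.5, -0.9]
width: 0.46
```

Run:
```python
from h import *
railplan(.1297+.034,5,.074)
w=read_camera("wrist")
j=w2j(cloud(w)); q=(abs(j[:,0]+.044)<.03)&(j[:,1]>.155)&(j[:,1]<.189)&(j[:,2]>.078)&(j[:,2]<.1)
print("hung A",q.sum(),np.percentile(j[q],[2,50,98],axis=0).round(4).tolist())
save(w,"w6.png",s=1.2)
```

```text
jig [-0.0438  0.1086  0.0802] s0 0.13 on rail [-0.044   0.1085  0.    ] F [-0.4  0.5 -0.9] w 0.46
[-0.0004, 0.0062, 0.0066, -0.0002, -0.0328, 0.0027]
[-0.0, 0.0, 0.0067, 0.0, 0.0, 0.0]
[0.0, 0.0, 0.0067, 0.0, 0.0, 0.0]
[-0.0, 0.0, 0.0067, 0.0, 0.0, 0.0]
[-0.0, 0.0, 0.0067, 0.0, 0.0, 0.0]
hung A 3318 [[-0.063, 0.1717, 0.0806], [-0.0444, 0.1769, 0.0872], [-0.026, 0.1815, 0.0887]]
```

View pics/w6.png

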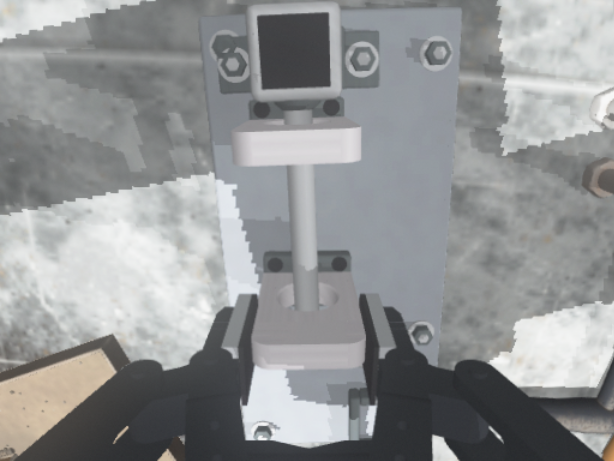

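Hanger A hangs straight at (297,140) against the post; hanger B is round both bends. Next: close up gently.

>>> jog_arm(
  increments=[
    [0,0.003,0.0065,0,-0.033,0.002,0.35],
    [0,0.003,0.0065,0,0,0,0.35],
    [0,0,0.0065,0,0,0,0.35],
    [0,0,0.0065,0,0,0,0.35],
    [0,0,0.006,0,0,0,0.35],
    [0,0,0,0,0,0,0.35],
  ],
)

```text
time: 35.08
tool_pos: [0.6004, 0.2338, 0.0739]
tcp_rot: [-1.569, -0.08, 0.078]
wrist_force: [-0.1, -0.4, -0.1]
width: 0.46
```

Run:
```python
from h import *
railplan(.1297+.0415,4,.0737)
```

```text
jig [-0.0435  0.143   0.0739] s0 0.1645 on rail [-0.044  0.143  0.   ] F [-0.1 -0.4 -0.1] w 0.46
[-0.0005, 0.0002, 0.0016, -0.0004, 0.0091, 0.0011]
[-0.0, 0.0, 0.0017, 0.0, 0.0, 0.0]
[-0.0, 0.0, 0.0017, 0.0, 0.0, 0.0]
[-0.0, 0.0, 0.0017, 0.0, 0.0, 0.0]
```

>>> jog_arm(
  increments=[
    [-0.0005,0,0.0017,0,0.009,0.001,0.35],
    [0,0,0.0017,0,0,0,0.35],
    [0,0,0.0017,0,0,0,0.35],
    [0,0,0.0015,0,0,0,0.35],
    [0,0,0,0,0,0,0.35],
  ],
)

```text
time: 35.7
tool_pos: [0.5992, 0.2405, 0.0739]
tcp_rot: [-1.569, -0.071, 0.071]
wrist_force: [-0.3, 0.5, -1.0]
width: 0.456
```

>>> jog_arm(
  increments=[
    [0,0,0.001,0,0,0,0.35],
    [0,0,0.0005,0,0,0,0.35],
  ],
)

```text
time: 35.95
tool_pos: [0.5991, 0.2417, 0.0739]
tcp_rot: [-1.57, -0.071, 0.071]
wrist_force: [0.4, -1.2, -0.6]
width: 0.454
```

>>> jog_arm(
  increments=[
    [0,0,0.001,0,0,0,0.35],
    [0,0,0.0005,0,0,0,0.35],
  ],
)

```text
time: 36.2
tool_pos: [0.5991, 0.242, 0.074]
tcp_rot: [-1.572, -0.071, 0.072]
wrist_force: [0.2, -3.2, 0.6]
width: 0.455
```

Run:
```python
from h import *
railplan(.1297+.043,4,.0737)
w=read_camera("wrist")
j=w2j(cloud(w)); q=(abs(j[:,0]+.044)<.03)&(j[:,1]>.168)&(j[:,1]<.189)&(j[:,2]>.08)&(j[:,2]<.1)
print("hung A",q.sum(),np.percentile(j[q],[2,50,98],axis=0).round(4).tolist())
```

```text
jig [-0.044   0.1512  0.074 ] s0 0.1728 on rail [-0.044   0.1512  0.    ] F [ 0.2 -3.2  0.6] w 0.455
[0.0001, 0.0003, -0.0, 0.0023, -0.0005, -0.0003]
[0.0, 0.0, -0.0, 0.0, 0.0, 0.0]
[0.0, 0.0, -0.0, 0.0, 0.0, 0.0]
[-0.0, 0.0, -0.0, 0.0, 0.0, 0.0]
hung A 3124 [[-0.0632, 0.1718, 0.0806], [-0.0447, 0.1781, 0.0869], [-0.0261, 0.1818, 0.0884]]
```

>>> jog_arm(
  increments=[
    [0,0,-0.0004,0.002,0,0,0.35],
    [0,0,0,0,0,0,0.6],
    [0,0,0,0,0,0,0.7],
    [0,0,0,0,0,0,0.7],
    [0,-0.03,0,0,0,0,0.7],
    [0,-0.05,-0.01,0,0,0,0.8],
    [0,-0.05,-0.02,0,0,0,1],
    [0,-0.03,-0.02,0,0,0,1],
    [0,0,0,0,0,0,1],
  ],
)

```text
time: 37.38
tool_pos: [0.6035, 0.1931, 0.2383]
tcp_rot: [-1.566, -0.072, 0.072]
wrist_force: [-0.4, 0.7, 0.5]
width: 0.999
```

```bash
cat >> h.py <<'E'
def hung(w):
    j=w2j(cloud(w))
    for a,b in((.138,.164),(.165,.189)):
        q=(abs(j[:,0]+.044)<.03)&(j[:,1]>a)&(j[:,1]<b)&(j[:,2]>.08)&(j[:,2]<.1)
        if q.sum()>9: print("hung",q.sum(),np.percentile(j[q],[2,50,98],axis=0).round(4).tolist())
    for a in (-.062,-.026):
        for zl,zh,n in((.024,.036,"foot"),):
            q=(abs(j[:,0]-a)<.004)&(j[:,1]>.12)&(j[:,1]<.192)&(j[:,2]>zl)&(j[:,2]<zh)
            if q.sum(): print(n,a,q.sum(),np.histogram(j[q,1],bins=np.arange(.12,.196,.004))[0])
E
python3 - <<'E'
from h import *
s=state();print(s["tool_pos"]);w=read_camera("wrist"); hung(w); save(w,"w7.png",crop=(130,0,430,230),s=2)
t=read_camera("top"); save(t,"t2.png",crop=(150,80,512,300),s=2)
for d in spotter.spot_point(t,"hold_down_ball"): print(d["p"],d["location"])
E
```

```text
[0.60346207 0.19314913 0.23828703]
hung 636 [[-0.0621, 0.1457, 0.0821], [-0.0433, 0.1506, 0.0872], [-0.0242, 0.1554, 0.0889]]
hung 691 [[-0.064, 0.1718, 0.0822], [-0.0449, 0.1771, 0.0872], [-0.0258, 0.1817, 0.0888]]
foot -0.062 179 [ 0  0  0  0  0  0  0  0 13 29 27 36  3  0  0 27 44  0  0]
foot -0.026 112 [ 0  0  0  0  0  0  0  0 12 24 21 20  0  0  0 12 20  3  0]
0.93 [301.7, 146.1]
```

View pics/w7.png

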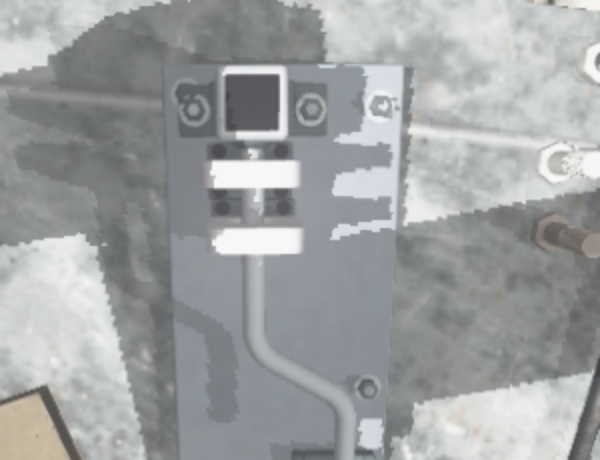

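View pics/t2.png

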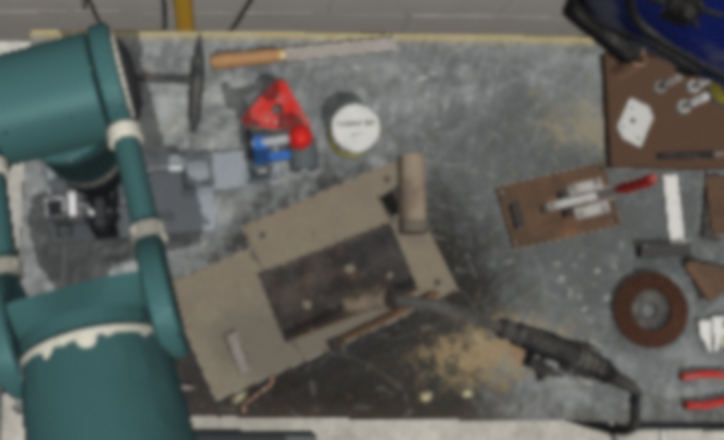

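Both hangers hang straight, spacing 26.5 mm, packed against the post; no third hanger on the bench, hold-down open. Now the stub.

>>> jog_arm(
  increments=[
    [-0.055,0,0.019,0,0,0,1],
    [-0.055,0,0.019,0,0,0,1],
    [-0.055,0,0.019,0,0,0,1],
    [-0.05,0,0.015,0,0,0,1],
    [0,0,0,0,0,0,1],
  ],
)

```text
time: 38.15
tool_pos: [0.3673, 0.2468, 0.2222]
tcp_rot: [-1.573, -0.051, 0.099]
wrist_force: [1.0, 0.0, 0.9]
width: 1.002
```

Run:
```python
from h import *
s=state();print(s["tool_pos"]);w=read_camera("wrist"); loc(w,(.345,.257),r=.03,zl=.056,zh=.064)
save(w,"w8.png",s=1.2)
for d in spotter.masks_of(w,"stub_centre")[:2]:
    c=cloud(w,d["mask"]);print(d["p"],d["location"],np.percentile(c,[1,50,99],axis=0).round(4).tolist())
```

```text
[0.36727567 0.2467973  0.22216437]
n 450 c (0.346, 0.2542) size 30.3 30.0 yaw 1.888 z [0.0604 0.0616]
0.6 [238.4, 160.5] [[0.3287, 0.238, 0.004], [0.3444, 0.252, 0.0457], [0.3631, 0.2725, 0.0618]]
0.16 [466.0, 241.3] [[0.5502, 0.0727, 0.0024], [0.5905, 0.1828, 0.0105], [0.6756, 0.3133, 0.0652]]
```

View pics/w8.png

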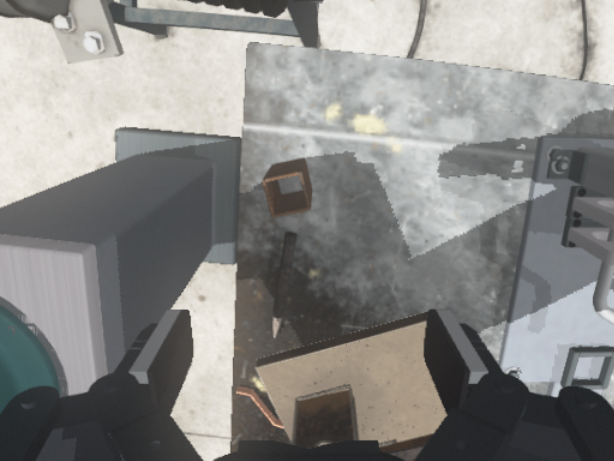

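Run:
```python
from h import *
w=read_camera("wrist"); c=cloud(w)
for x0 in np.arange(.22,.46,.03): print("%.2f"%x0,[int(1000*np.max(c[(abs(c[:,0]-x0)<.015)&(abs(c[:,1]-y0)<.015)][:,2],initial=-.9)) for y0 in np.arange(.34,.14,-.03)])
plan((.346,.2542,.115),.317,n=4)
```

```text
0.22 [-900, -900, -900, -900, -900, -900, -900]
0.25 [-900, -900, -900, -900, -900, -900, -900]
0.28 [-900, -900, -900, -900, -900, -900, -900]
0.31 [2, 2, 2, 294, 2, 2, 2]
0.34 [2, 2, 62, 295, 255, 13, 13]
0.37 [2, 2, 62, 289, 2, 2, 2]
0.40 [2, 2, 294, 290, 2, 3, 2]
0.43 [2, 2, 290, 289, 3, 2, 2]
0.46 [2, 2, 275, 2, 2, 2, 1]
rows 4 dist 0.1119 ang 13.0
[-0.0055, 0.0273, 0.0025, -0.0002, -0.0561, -0.0067]
[-0.0055, 0.0273, 0.0028, -0.0002, -0.0561, -0.0067]
[-0.0055, 0.0272, 0.0031, -0.0002, -0.0561, -0.0067]
[-0.0055, 0.0272, 0.0034, -0.0002, -0.0561, -0.0067]
```

>>> jog_arm(
  increments=[
    [-0.0055,0.026,0.0025,0,-0.056,-0.007,1],
    [-0.0055,0.026,0.0028,0,-0.056,-0.007,1],
    [-0.0055,0.026,0.003,0,-0.056,-0.007,1],
    [-0.0055,0.026,0.0034,0,-0.056,-0.007,1],
    [0,0,0,0,0,0,1],
  ],
)

```text
time: 38.92
tool_pos: [0.3535, 0.2544, 0.1165]
tcp_rot: [-1.556, -0.252, 0.246]
wrist_force: [-0.0, 0.5, 0.6]
width: 1.0
```

Run:
```python
from h import *
s=state();print(s["tool_pos"]);w=read_camera("wrist"); loc(w,(.345,.257),r=.03,zl=.056,zh=.064)
plan((.346,.2542,.04),.317,n=8)
```

```text
[0.35353379 0.25436394 0.11652409]
n 1020 c (0.3459, 0.2547) size 30.1 30.0 yaw 1.887 z [0.0601 0.0613]
rows 8 dist 0.0785 ang 0.4
[-0.0012, 0.0097, 0.0002, -0.0, -0.0001, 0.0008]
[-0.0011, 0.0097, 0.0002, -0.0, -0.0001, 0.0008]
[-0.0011, 0.0097, 0.0002, -0.0, -0.0001, 0.0008]
[-0.0011, 0.0097, 0.0002, -0.0, -0.0001, 0.0008]
[-0.0011, 0.0097, 0.0002, -0.0, -0.0001, 0.0008]
[-0.0011, 0.0097, 0.0002, -0.0, -0.0001, 0.0008]
[-0.0011, 0.0097, 0.0002, -0.0, -0.0001, 0.0008]
[-0.0011, 0.0097, 0.0002, -0.0, -0.0001, 0.0008]
```

>>> jog_arm(
  increments=[
    [-0.004,0.003,0.001,0,0,0.003,1],
    [-0.004,0.003,0.001,0,0,0.003,1],
    [0,0,0,0,0,0,1],
    [0,0.01,0,0,0,0,1],
    [0,0.01,0,0,0,0,1],
    [0,0.01,0,0,0,0,1],
    [0,0.01,0,0,0,0,1],
    [0,0,0,0,0,0,1],
  ],
)

```text
time: 39.98
tool_pos: [0.3499, 0.2558, 0.0718]
tcp_rot: [-1.554, -0.25, 0.242]
wrist_force: [-0.0, 0.1, -0.2]
width: 0.997
```

Run:
```python
from h import *
plan((.346,.2545,.04),.316,n=4)
```

```text
rows 4 dist 0.0321 ang 0.4
[-0.0011, 0.0079, -0.0, -0.0004, -0.0006, 0.0014]
[-0.0011, 0.008, -0.0, -0.0004, -0.0006, 0.0014]
[-0.001, 0.008, -0.0, -0.0004, -0.0006, 0.0014]
[-0.001, 0.008, -0.0, -0.0004, -0.0006, 0.0014]
```

>>> jog_arm(
  increments=[
    [-0.002,0.0079,0,0,0,0.003,1],
    [-0.002,0.008,0,0,0,0.002,1],
    [-0.001,0.008,0,0,0,0,1],
    [-0.001,0.008,0,0,0,0,1],
    [0,0,0,0,0,0,1],
  ],
)

```text
time: 40.6
tool_pos: [0.3439, 0.254, 0.0377]
tcp_rot: [-1.555, -0.246, 0.246]
wrist_force: [-0.6, 0.4, 0.4]
width: 1.0
```

Run:
```python
from h import *
s=state();print(s["tool_pos"]);plan((.346,.2545,.04),.316,n=1)
```

```text
[0.34388266 0.25396494 0.03772566]
rows 1 dist 0.0032 ang 0.2
[0.0022, -0.0023, -0.0001, -0.0015, -0.0024, 0.0002]
```

>>> jog_arm(
  increments=[
    [0.0022,-0.0023,0,0,-0.002,0,0.7],
    [0,0,0,0,0,0,0.5],
    [0,0,0,0,0,0,0.3],
    [0,0,0,0,0,0,0.22],
    [0,0,0,0,0,0,0.22],
    [0,0,0,0,0,0,0.22],
    [0,0,0,0,0,0,0.22],
  ],
  force=45,
)

```text
time: 41.48
tool_pos: [0.3468, 0.2552, 0.041]
tcp_rot: [-1.554, -0.249, 0.246]
wrist_force: [-0.8, 0.2, -0.6]
width: 0.343
```

>>> jog_arm(
  increments=[
    [0,-0.02,0,0,0,0,0.22],
    [0,-0.04,0,0,0,0,0.22],
    [0,-0.05,0,0,0,0,0.22],
    [0,0,0,0,0,0,0.22],
  ],
)

```text
time: 41.98
tool_pos: [0.3453, 0.2539, 0.1523]
tcp_rot: [-1.556, -0.246, 0.25]
wrist_force: [0.4, 0.1, -2.0]
width: 0.344
```

Run:
```python
from h import *
s=state();print(s["tool_pos"],s["wrist_force"],s["width"]);plan(j2w(0,-.02,.17),JT,n=8)
```

```text
[0.34532112 0.25393159 0.15227684] [ 0.39677795  0.1390382  -2.00340972] 0.3441198544998906
rows 8 dist 0.361 ang 12.8
[0.0303, -0.0023, -0.0334, -0.0001, 0.028, -0.0003]
[0.0312, -0.0023, -0.0325, -0.0001, 0.028, -0.0003]
[0.0321, -0.0023, -0.0316, -0.0001, 0.028, -0.0003]
[0.033, -0.0023, -0.0307, -0.0001, 0.028, -0.0003]
[0.0338, -0.0023, -0.0298, -0.0001, 0.028, -0.0003]
[0.0347, -0.0023, -0.0288, -0.0001, 0.028, -0.0003]
[0.0355, -0.0022, -0.0278, -0.0001, 0.028, -0.0003]
[0.0362, -0.0022, -0.0268, -0.0001, 0.028, -0.0003]
```

>>> jog_arm(
  increments=[
    [0.03,-0.006,-0.033,0,0.028,0,0.22],
    [0.031,-0.006,-0.0325,0,0.028,0,0.22],
    [0.032,-0.005,-0.0316,0,0.028,0,0.22],
    [0.033,-0.005,-0.0307,0,0.028,0,0.22],
    [0.034,-0.005,-0.03,0,0.028,0,0.22],
    [0.0347,-0.004,-0.029,0,0.028,0,0.22],
    [0.0355,-0.003,-0.028,0,0.028,0,0.22],
    [0.036,-0.002,-0.027,0,0.028,0,0.22],
    [0,0,0,0,0,0,0.22],
  ],
)

```text
time: 43.1
tool_pos: [0.6584, 0.0667, 0.1687]
tcp_rot: [-1.572, -0.048, 0.088]
wrist_force: [-0.5, 0.6, -0.5]
width: 0.346
```

Run:
```python
from h import *
s=state();print(w2j(s["tool_pos"]),s["wrist_force"],s["width"])
w=read_camera("wrist"); save(w,"w9.png",s=1.2); hung(w)
plan(j2w(0,-.001,.14),JT,n=4)
```

```text
[-0.00106656 -0.02875784  0.16873532] [-0.46224209  0.56806395 -0.49512847] 0.34582014350198925
rows 4 dist 0.0389 ang 1.6
[0.0009, 0.007, 0.0067, 0.0001, -0.0011, -0.0069]
[0.0008, 0.007, 0.0067, 0.0001, -0.0011, -0.0069]
[0.0008, 0.007, 0.0067, 0.0001, -0.0011, -0.0069]
[0.0008, 0.007, 0.0067, 0.0001, -0.0011, -0.0069]
```

View pics/w9.png

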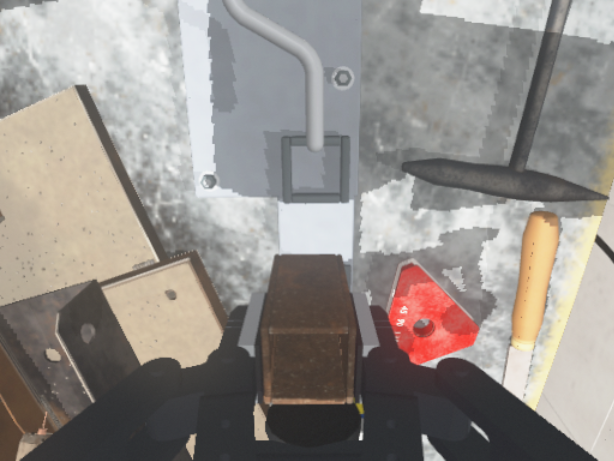

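The stub is square in the jaws and the pocket rim spans (282–350, 135–203). Next: measure the rim for its true centre.

Run:
```python
from h import *
w=read_camera("wrist"); j=w2j(cloud(w))
q=(abs(j[:,0])<.03)&(j[:,1]>-.035)&(j[:,1]<.03)&(j[:,2]>.0165)&(j[:,2]<.025); J=j[q]; print(q.sum(),np.percentile(J,[1,50,99],axis=0).round(4).tolist())
print("rect",cv2.minAreaRect((J[:,:2]*1000).astype(np.float32)))
print("x hist",np.histogram(J[:,0],np.arange(-.03,.031,.003))[0]);print("y hist",np.histogram(J[:,1],np.arange(-.036,.031,.003))[0])
f=(abs(j[:,0])<.03)&(j[:,1]>-.035)&(j[:,1]<.03)&(j[:,2]<.0165)&(j[:,2]>.005);print("floor z",np.median(j[f,2]))
railfit(w)
# edges in image of inside opening: floor mask by rim
s=state()
st=[d for d in spotter.masks_of(w,"stub_centre")][:1]
for d in st:
    c=w2j(cloud(w,d["mask"])); t=c[c[:,2]>s["tool_pos"][2]+.012]; print("stub top",len(t),(np.percentile(t,[1,50,99],axis=0)-w2j(s["tool_pos"])).round(4).tolist())
```

```text
1369 [[-0.0221, -0.0218, 0.0171], [0.0014, -0.0011, 0.0204], [0.0235, 0.0242, 0.0222]]
rect ((0.7164573669433594, 1.0367012023925781), (46.14878463745117, 46.42936325073242), 0.10992518067359924)
x hist [  0   0  88 200 147  59  62  56  31  32  24  32  55  55  64  72 208 184
   0   0]
y hist [  0   0   0   0  55 198 178  60  47  59  51  56  54  50  54  60  52  56
 147 168  24   0]
floor z 0.0105981642642749
leg1 846 [-0.0026  0.0008] x rng [-0.004   0.0054] ymin 0.0207 ztop 0.0662
stub top 3085 [[-0.0123, -0.0159, 0.0122], [0.002, 0.0008, 0.0181], [0.0168, 0.0145, 0.0204]]
```

>>> jog_arm(
  increments=[
    [0.001,0.007,0.0075,0,-0.001,-0.007,0.22],
    [0.001,0.007,0.0075,0,-0.001,-0.007,0.22],
    [0,0.007,0.0075,0,-0.001,-0.007,0.22],
    [0,0.007,0.007,0,-0.001,-0.007,0.22],
    [0,0,0,0,0,0,0.22],
    [0,0.01,0,0,0,0,0.22],
    [0,0.01,0,0,0,0,0.22],
    [0,0.01,0,0,0,0,0.22],
    [0,0.01,0,0,0,0,0.22],
    [0,0,0,0,0,0,0.22],
  ],
)

```text
time: 44.5
tool_pos: [0.6517, 0.1009, 0.0971]
tcp_rot: [-1.572, -0.078, 0.075]
wrist_force: [0.1, -0.1, -2.1]
width: 0.346
```

Run:
```python
from h import *
s=state();print(w2j(s["tool_pos"]),s["wrist_force"],s["width"])
plan(j2w(0,.001,.070),JT,n=4)
```

```text
[-0.00454355  0.00595852  0.09711553] [ 0.07243256 -0.05262761 -2.0719349 ] 0.3459104859350118
rows 4 dist 0.0279 ang 0.4
[0.0011, 0.0068, -0.0012, 0.0007, 0.0015, 0.0005]
[0.0011, 0.0068, -0.0012, 0.0007, 0.0015, 0.0005]
[0.0011, 0.0068, -0.0012, 0.0007, 0.0015, 0.0005]
[0.0011, 0.0068, -0.0012, 0.0007, 0.0015, 0.0005]
```

>>> jog_arm(
  increments=[
    [0.0022,0,-0.003,0.001,0.003,0,0.22],
    [0.0022,0,-0.003,0.001,0.003,0,0.22],
    [0,0,0,0,0,0,0.22],
    [0,0.006,0,0,0,0,0.22],
    [0,0.006,0,0,0,0,0.22],
    [0,0.006,0,0,0,0,0.22],
    [0,0.006,0,0,0,0,0.22],
    [0,0,0,0,0,0,0.22],
  ],
)

```text
time: 45.5
tool_pos: [0.6565, 0.0958, 0.0706]
tcp_rot: [-1.569, -0.072, 0.071]
wrist_force: [-0.3, 0.1, -1.1]
width: 0.345
```

Run:
```python
from h import *
s=state();print(w2j(s["tool_pos"]),s["wrist_force"],s["width"])
plan(j2w(0,.001,.066),JT,n=3)
w=read_camera("wrist"); j=w2j(cloud(w))
q=(abs(j[:,0])<.03)&(j[:,1]>-.035)&(j[:,1]<.03)&(j[:,2]>.0165)&(j[:,2]<.025); J=j[q]; print(q.sum(),np.percentile(J,[1,50,99],axis=0).round(4).tolist())
railfit(w); save(w,"w10.png",crop=(150,80,400,384),s=1.9)
```

```text
[-0.00029459  0.00045155  0.07058398] [-0.3366981   0.12808495 -1.09574773] 0.34486295784509546
rows 3 dist 0.0046 ang 0.1
[0.0001, 0.0015, 0.0002, -0.0003, -0.0003, 0.0002]
[0.0001, 0.0015, 0.0002, -0.0003, -0.0003, 0.0002]
[0.0001, 0.0015, 0.0002, -0.0003, -0.0003, 0.0002]
1496 [[-0.022, -0.0078, 0.0169], [0.0087, 0.0166, 0.0203], [0.0236, 0.0242, 0.0217]]
leg1 1885 [-0.0068  0.0009] x rng [-0.0041  0.0052] ymin 0.0211 ztop 0.0661
```

View pics/w10.png

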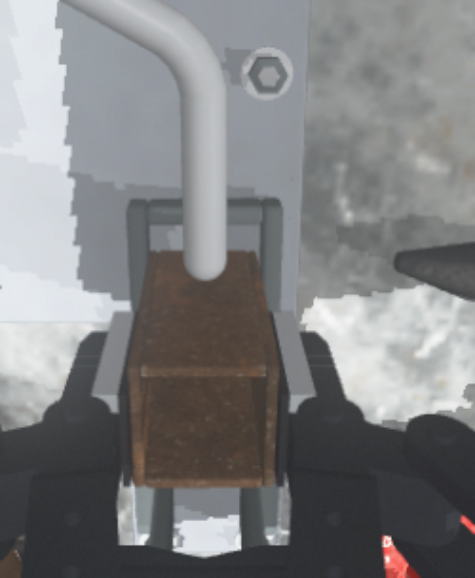

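The stub is above the pocket, about 1 mm left of the rim's centre (201 against 205 px). Shift it and lower.

>>> jog_arm(
  increments=[
    [0.001,0,0.0006,0,0,0,0.22],
    [0,0,0,0,0,0,0.22],
    [0,0.004,0,0,0,0,0.22],
    [0,0.004,0,0,0,0,0.22],
    [0,0.003,0,0,0,0,0.22],
    [0,0,0,0,0,0,0.22],
  ],
)

```text
time: 46.3
tool_pos: [0.6584, 0.0967, 0.0599]
tcp_rot: [-1.569, -0.073, 0.069]
wrist_force: [0.3, 0.1, -1.2]
width: 0.345
```

Run:
```python
from h import *
s=state();print(w2j(s["tool_pos"]),s["wrist_force"],s["width"])
plan(j2w(0.0007,.001,.052),JT,n=3)
```

```text
[0.00166417 0.0011031  0.0599249 ] [ 0.3113526   0.10391117 -1.239872  ] 0.34540376467373096
rows 3 dist 0.008 ang 0.2
[-0.0003, 0.0026, -0.0, -0.0003, -0.0003, 0.0008]
[-0.0003, 0.0026, -0.0, -0.0003, -0.0003, 0.0008]
[-0.0003, 0.0026, -0.0, -0.0003, -0.0003, 0.0008]
```

>>> jog_arm(
  increments=[
    [-0.0009,0.001,0,0,0,0,0.22],
    [0,0.003,0,0,0,0,0.22],
    [0,0.003,0,0,0,0,0.22],
    [0,0,0,0,0,0,0.22],
  ],
)

```text
time: 46.8
tool_pos: [0.6574, 0.0965, 0.0524]
tcp_rot: [-1.569, -0.073, 0.069]
wrist_force: [0.2, -0.3, -1.1]
width: 0.345
```

>>> jog_arm(
  increments=[
    [0,0.0015,0,0,0,0,0.22],
    [0,0.001,0,0,0,0,0.22],
  ],
)

```text
time: 47.05
tool_pos: [0.6577, 0.0966, 0.051]
tcp_rot: [-1.569, -0.073, 0.069]
wrist_force: [-4.1, -1.3, 7.3]
width: 0.34
```

Run:
```python
from h import *
s=state();print(w2j(s["tool_pos"]),s["wrist_force"],s["width"])
```

```text
[0.00103165 0.0010803  0.05098132] [-4.12808794 -1.27232756  7.33156523] 0.34046544157994146
```

>>> jog_arm(
  increments=[
    [0,-0.0005,0,0,0,0,0.22],
    [0,0,0,0,0,0,0.5],
    [0,0,0,0,0,0,0.6],
    [0,0,0,0,0,0,0.6],
    [0,-0.02,0,0,0,0,0.6],
    [0,-0.04,0,0,0,0,0.6],
    [0,-0.05,0,0,0,0,0.8],
    [0,-0.06,0,0,0,0,1],
    [0,-0.04,0,0,0,0,1],
    [0,0,0,0,0,0,1],
  ],
)

```text
time: 48.3
tool_pos: [0.6582, 0.0965, 0.276]
tcp_rot: [-1.568, -0.079, 0.063]
wrist_force: [0.9, -1.2, 0.8]
width: 1.0
```

Run:
```python
from h import *
s=state();print(w2j(s["tool_pos"]),s["wrist_force"],s["width"])
w=read_camera("wrist"); save(w,"w11.png",s=1.2); j=w2j(cloud(w))
q=(abs(j[:,0])<.025)&(abs(j[:,1])<.03)&(j[:,2]>.06)&(j[:,2]<.085)&(j[:,1]<.0195); print("post top",q.sum(),np.percentile(j[q],[1,50,99],axis=0).round(4).tolist()); hung(w);railfit(w)
plan(j2w(0,-.1,.27),JT,n=4)
```

```text
[0.00146792 0.00094531 0.27603252] [ 0.85226008 -1.21044471  0.75788004] 1.0003706976233644
post top 408 [[-0.0134, -0.0147, 0.0601], [0.0014, -0.0004, 0.07], [0.0164, 0.0155, 0.0722]]
hung 49 [[-0.0622, 0.1449, 0.0806], [-0.0459, 0.1455, 0.0818], [-0.0244, 0.1459, 0.0867]]
foot -0.062 55 [ 0  0  0  0 21 25  9  0  0  0  0  0  0  0  0  0  0  0  0]
foot -0.026 82 [ 0  0  0  0 29 32 18  3  0  0  0  0  0  0  0  0  0  0  0]
leg1 369 [0.0001 0.0001] x rng [-0.0045  0.0045] ymin 0.0208 ztop 0.0663
leg3 399 [-0.0108 -0.0422] x rng [-0.0536 -0.0344] ymin 0.1181 ztop 0.0667
rows 4 dist 0.101 ang 0.4
[-0.0001, 0.0009, -0.0252, -0.0002, -0.0003, 0.0017]
[-0.0001, 0.0009, -0.0252, -0.0002, -0.0003, 0.0017]
[-0.0001, 0.0009, -0.0252, -0.0002, -0.0003, 0.0017]
[-0.0001, 0.0009, -0.0252, -0.0002, -0.0003, 0.0017]
```

View pics/w11.png

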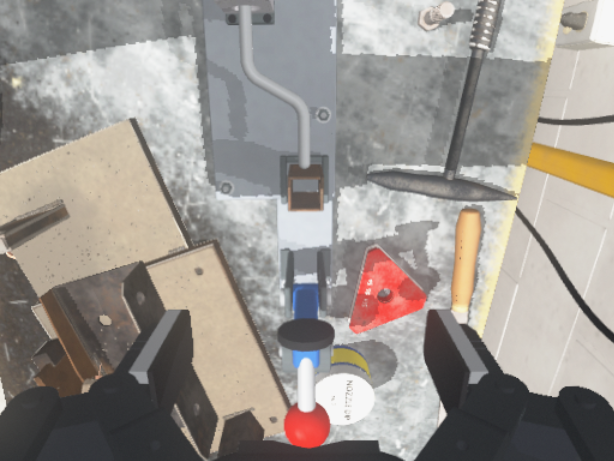

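Post in the pocket, top at 0.070 m; ball at (307,425). Next: the ball grasp.

>>> jog_arm(
  increments=[
    [0,0,-0.03,0,0,0,1],
    [0,0,-0.035,0,0,0,1],
    [0,0,-0.035,0,0,0,1],
    [0,0,-0.03,0,0,0,1],
    [0,0,0,0,0,0,1],
  ],
)

```text
time: 48.98
tool_pos: [0.6644, -0.0355, 0.2653]
tcp_rot: [-1.567, -0.068, 0.078]
wrist_force: [0.2, 0.5, -0.6]
width: 1.003
```

Run:
```python
from h import *
s=state();print(w2j(s["tool_pos"]))
w=read_camera("wrist")
for d in spotter.spot_point(w,"hold_down_ball"): print(d["p"],d["location"],w2j(ray_z(w,[d["location"]],.185)[0]))
for d in spotter.masks_of(w,"hold_down_ball")[:1]:
    pass
im=w["img"].astype(int);m=(im[...,2]>130)&(im[...,1]<70)&(im[...,0]<70); j=w2j(cloud(w,m)); j=j[(j[:,2]>.15)&(j[:,2]<.21)]; print(len(j),np.percentile(j,[1,50,99],axis=0).round(4).tolist())
plan(j2w(0,-.133,.22),JT,n=4)
```

```text
[-0.00441346 -0.13108005  0.26525486]
0.9 [266.1, 209.0] [ 0.00191341 -0.13140487  0.185     ]Traceback (most recent call last):
  File "<stdin>", line 7, in <module>
    return _quantile_unchecked(
        a, q, axis, out, overwrite_input, method, keepdims, weights)
    return _ureduce(a,
                    func=_quantile_ureduce_func,
    ...<5 lines>...
                    overwrite_input=overwrite_input,
                    method=method)
    r = func(a, **kwargs)
    result = _quantile(arr,
                       quantiles=q,
    ...<2 lines>...
                       out=out,
                       weights=wgt)
    slices_having_nans = np.isnan(arr[-1, ...])
                                  ~~~^^^^^^^^^
IndexError: index -1 is out of bounds for axis 0 with size 0
```

>>> jog_arm(
  increments=[
    [0.003,0.01,0,0,0,0,1],
    [0.0025,0.012,0,0,0,0,1],
    [0,0.012,0,0,0,0,1],
    [0,0.012,0,0,0,0,1],
    [0,0,0,0,0,0,1],
  ],
)

```text
time: 49.75
tool_pos: [0.6691, -0.0287, 0.2146]
tcp_rot: [-1.565, -0.071, 0.085]
wrist_force: [-1.1, 0.3, -0.3]
width: 0.998
```

Run:
```python
from h import *
s=state();print(w2j(s["tool_pos"]))
plan(j2w(0.001,-.132,.18),JT,n=4)
```

```text
[ 0.0008743  -0.1247079   0.21464746]
rows 4 dist 0.0354 ang 0.7
[0.0001, 0.0087, -0.0019, -0.0013, 0.002, -0.0021]
[0.0001, 0.0087, -0.0019, -0.0013, 0.002, -0.0021]
[0.0001, 0.0087, -0.0018, -0.0013, 0.002, -0.0021]
[0.0, 0.0087, -0.0018, -0.0013, 0.002, -0.0021]
```

>>> jog_arm(
  increments=[
    [0,0.009,-0.003,-0.001,0.002,-0.002,0.8],
    [0,0.009,-0.003,-0.001,0.002,-0.002,0.7],
    [0,0.0085,-0.001,-0.001,0.002,-0.002,0.7],
    [0,0.0085,0,-0.001,0.002,-0.002,0.7],
    [0,0,0,0,0,0,0.7],
  ],
)

```text
time: 50.38
tool_pos: [0.6698, -0.0365, 0.1777]
tcp_rot: [-1.569, -0.072, 0.07]
wrist_force: [0.3, -0.3, 0.5]
width: 0.699
```

Run:
```python
from h import *
s=state();print(w2j(s["tool_pos"]),s["wrist_force"])
plan(j2w(0.001,-.132,.18),JT,n=1)
```

```text
[ 0.00089918 -0.1325718   0.17766778] [ 0.32190498 -0.34571952  0.49674069]
rows 1 dist 0.0024 ang 0.1
[0.0001, -0.0023, 0.0006, -0.0005, -0.0014, 0.0009]
```

>>> jog_arm(
  increments=[
    [0,-0.0023,0.0005,0,0,0,0.4],
    [0,0,0,0,0,0,0.3],
    [0,0,0,0,0,0,0.25],
    [0,0,0,0,0,0,0.25],
    [0,0,0,0,0,0,0.25],
  ],
  force=30,
)

```text
time: 51.0
tool_pos: [0.67, -0.036, 0.1809]
tcp_rot: [-1.569, -0.072, 0.07]
wrist_force: [-1.1, -0.0, -1.0]
width: 0.356
```

```bash
cat > arc.py <<'E'
from h import *
import sys
s=state();p=w2j(s["tool_pos"]);print(p,s["wrist_force"],s["width"])
H=np.array([-.09,.077]); r=p[1:]-H; t0=np.arctan2(r[1],r[0])-np.radians(26.57); print("theta",t0,"rad",np.linalg.norm(r))
th=np.linspace(t0,float(sys.argv[1]),int(sys.argv[2])+1)[1:]; P=np.c_[H[0]+.112*np.cos(th+.4637),H[1]+.112*np.sin(th+.4637)]
for d in np.diff(np.vstack([p[1:],P]),axis=0): print([0,round(-d[1],4),round(d[0],4)])
plan(s["tool_pos"],JT,n=1)
E
python3 arc.py .7 5
```

```text
[ 0.00115732 -0.1320407   0.18092296] [-1.10151225 -0.04919379 -0.98010945] 0.3558976291194189
theta 1.4914739226431672 rad 0.11210442398923576
[0, np.float64(-0.0052), np.float64(0.0169)]
[0, np.float64(-0.0026), np.float64(0.0175)]
[0, np.float64(0.0002), np.float64(0.0177)]
[0, np.float64(0.003), np.float64(0.0175)]
[0, np.float64(0.0057), np.float64(0.0168)]
rows 1 dist 0.0 ang 0.1
[0.0, 0.0, 0.0, -0.0002, -0.0012, 0.0016]
```

>>> jog_arm(
  increments=[
    [0,-0.0052,0.0169,0,0,0,0.25],
    [0,-0.0026,0.0175,0,0,0,0.25],
    [0,0,0.0177,0,0,0,0.25],
    [0,0.003,0.0175,0,0,0,0.25],
    [0,0.0057,0.0168,0,0,0,0.25],
    [0,0,0,0,0,0,0.25],
  ],
)

```text
time: 51.75
tool_pos: [0.6611, 0.0544, 0.1799]
tcp_rot: [-1.572, -0.073, 0.071]
wrist_force: [-0.3, -1.3, -0.9]
width: 0.354
```

```bash
python3 arc.py .15 5
```

```text
[ 0.00056411 -0.04125206  0.17987564] [-0.34126148 -1.26397878 -0.93671949] 0.35360287422757203
theta 0.664550189581546 rad 0.11384094249890388
[0, np.float64(0.0071), np.float64(0.0094)]
[0, np.float64(0.0065), np.float64(0.0095)]
[0, np.float64(0.0074), np.float64(0.0088)]
[0, np.float64(0.0083), np.float64(0.008)]
[0, np.float64(0.0091), np.float64(0.0071)]
rows 1 dist 0.0 ang 0.2
[0.0, 0.0, 0.0, 0.0028, -0.0002, 0.0009]
```

>>> jog_arm(
  increments=[
    [0,0.007,0.0094,0,0,0,0.25],
    [0,0.0065,0.0095,0,0,0,0.25],
    [0,0.0074,0.0088,0,0,0,0.25],
    [0,0.0083,0.008,0,0,0,0.25],
    [0,0.009,0.007,0,0,0,0.25],
    [0,0,0,0,0,0,0.25],
  ],
)

```text
time: 52.5
tool_pos: [0.6565, 0.1014, 0.1401]
tcp_rot: [-1.569, -0.072, 0.072]
wrist_force: [-1.5, 1.5, 1.0]
width: 0.358
```

```bash
python3 arc.py .055 3
```

```text
[0.00026081 0.00598863 0.14014043] [-1.47025378  1.5313573   0.96913584] 0.35753850742602744
theta 0.11809853714895435 rad 0.11489356961255454
[0, np.float64(0.0036), np.float64(-0.0011)]
[0, np.float64(0.002), np.float64(0.0012)]
[0, np.float64(0.002), np.float64(0.0012)]
rows 1 dist 0.0 ang 0.0
[0.0, 0.0, 0.0, -0.0006, -0.0002, 0.0]
```

>>> jog_arm(
  increments=[
    [0,0.0025,0,0,0,0,0.25],
    [0,0.002,0,0,0,0,0.25],
    [0,0,0,0,0,0,0.25],
  ],
)

```text
time: 52.88
tool_pos: [0.6563, 0.1036, 0.1365]
tcp_rot: [-1.565, -0.071, 0.072]
wrist_force: [-1.8, 1.4, 1.1]
width: 0.353
```

>>> jog_arm(
  increments=[
    [0,0.0015,0.0005,0,0,0,0.25],
    [0,0,0,0,0,0,0.25],
  ],
)

```text
time: 53.12
tool_pos: [0.6563, 0.1042, 0.1353]
tcp_rot: [-1.565, -0.071, 0.071]
wrist_force: [-3.3, 2.1, 1.0]
width: 0.353
```

>>> jog_arm(
  increments=[
    [0,0.0015,0.0005,0,0,0,0.25],
    [0,0,0,0,0,0,0.25],
  ],
)

```text
time: 53.38
tool_pos: [0.6562, 0.105, 0.1338]
tcp_rot: [-1.564, -0.071, 0.071]
wrist_force: [-3.1, 3.0, 1.2]
width: 0.354
```

```bash
python3 arc.py .055 1
```

```text
[0.00027332 0.00959941 0.13383822] [-3.06056297  3.00196734  1.21266059] 0.3536060365693156
theta 0.05483876095967399 rad 0.11467617902309563
[0, np.float64(0.0013), np.float64(-0.0023)]
rows 1 dist 0.0 ang 0.3
[0.0, 0.0, 0.0, -0.0056, -0.0013, -0.0002]
```

>>> jog_arm(
  increments=[
    [0,0.001,-0.0015,0,0,0,0.25],
    [0,0.001,0,0,0,0,0.25],
    [0,0,0,0,0,0,0.25],
  ],
)

```text
time: 53.75
tool_pos: [0.6561, 0.1056, 0.1326]
tcp_rot: [-1.56, -0.069, 0.07]
wrist_force: [-2.6, 2.2, 0.3]
width: 0.352
```

>>> jog_arm(
  increments=[
    [0,0,0,0,0,0,0.5],
    [0,0,0,0,0,0,0.7],
    [0,0,0,0,0,0,0.75],
    [0,-0.02,0,0,0,0,0.75],
    [0,-0.04,0,0,0,0,0.9],
    [0,-0.055,0,0,0,0,1],
    [-0.05,-0.03,0,0,0,0,1],
    [-0.055,0,0,0,0,0,1],
    [0,0,0,0,0,0,1],
  ],
)

```text
time: 54.88
tool_pos: [0.5517, 0.092, 0.2886]
tcp_rot: [-1.564, -0.076, 0.063]
wrist_force: [0.4, -0.7, 0.4]
width: 0.997
```

Run:
```python
from h import *
s=state();print(w2j(s["tool_pos"]),s["wrist_force"])
w=read_camera("wrist"); save(w,"w12.png",s=1.4)
for d in spotter.spot_point(w,"hold_down_ball"): print(d["p"],d["location"],w2j(ray_z(w,[d["location"]],.138)[0]))
j=w2j(cloud(w)); q=(abs(j[:,0])<.02)&(abs(j[:,1]-.005)<.025)&(j[:,2]>.12)&(j[:,2]<.17); print("ball",q.sum(),np.percentile(j[q],[2,50,99],axis=0).round(4).tolist())
hung(w)
```

```text
[-0.10492711  0.00618694  0.28858443] [ 0.44414293 -0.71352065  0.37338678]
0.71 [378.6, 173.8] [0.00125152 0.0092755  0.138     ]
ball 1145 [[-0.0141, -0.0036, 0.1367], [-0.0032, 0.0115, 0.1491], [0.0132, 0.0236, 0.1545]]
hung 522 [[-0.0629, 0.145, 0.0807], [-0.0442, 0.1489, 0.0869], [-0.0248, 0.1533, 0.0888]]
foot -0.062 111 [ 0  0  0  0 21 27 17  5  4 12 25  0  0  0  0  0  0  0  0]
foot -0.026 57 [ 0  0  0  0 23 23 11  0  0  0  0  0  0  0  0  0  0  0  0]
```

View pics/w12.png

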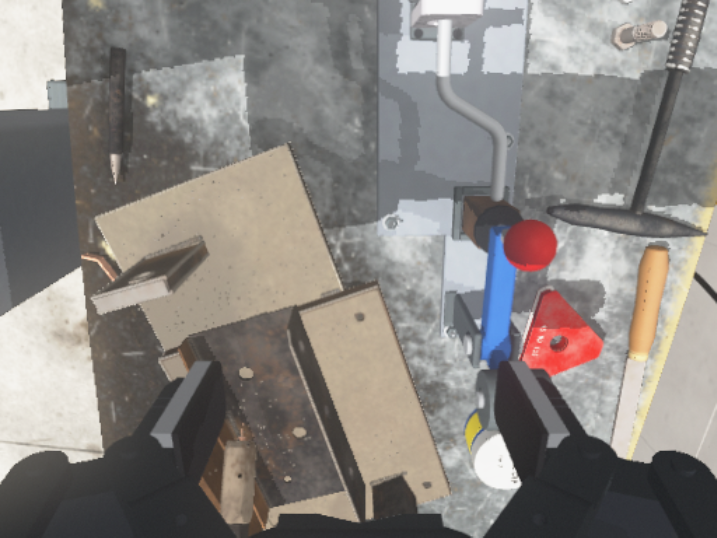

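The hold-down bears on the post with the ball centre at about 0.138 m, as θ = 0.06 should give. Next: a last check of the hangers from above.

>>> jog_arm(
  increments=[
    [0.02,-0.01,0.04,0,0,0,1],
    [0.02,0,0.04,0,0,0,1],
    [0.02,0,0.04,0,0,0,1],
    [0,0,0,0,0,0,1],
  ],
)

```text
time: 55.48
tool_pos: [0.6129, 0.2206, 0.304]
tcp_rot: [-1.563, -0.082, 0.051]
wrist_force: [-0.1, -0.5, -0.1]
width: 1.003
```

Run:
```python
from h import *
w=read_camera("wrist"); hung(w); j=w2j(cloud(w))
q=(abs(j[:,0])<.02)&(abs(j[:,1]-.005)<.03)&(j[:,2]>.12)&(j[:,2]<.17); print("ball",q.sum(),np.percentile(j[q],[2,50,99],axis=0).round(4).tolist())
print(state()["time"])
save(w,"w13.png",crop=(150,0,450,300),s=1.8)
```

```text
hung 423 [[-0.0624, 0.1453, 0.0808], [-0.0432, 0.1504, 0.0872], [-0.0238, 0.1552, 0.089]]
hung 438 [[-0.0644, 0.1714, 0.0813], [-0.0451, 0.1765, 0.0872], [-0.0257, 0.1814, 0.0888]]
foot -0.062 99 [ 0  0  0  0  0  0  0  0 12 18 25  0  0  0  0 18 22  4  0]
foot -0.026 64 [ 0  0  0  0  0  0  0  0  4 20 13  3  0  0  0  9 10  5  0]
ball 826 [[-0.014, -0.0008, 0.134], [-0.0003, 0.0151, 0.1481], [0.0149, 0.0243, 0.1544]]
55.525
```

View pics/w13.png

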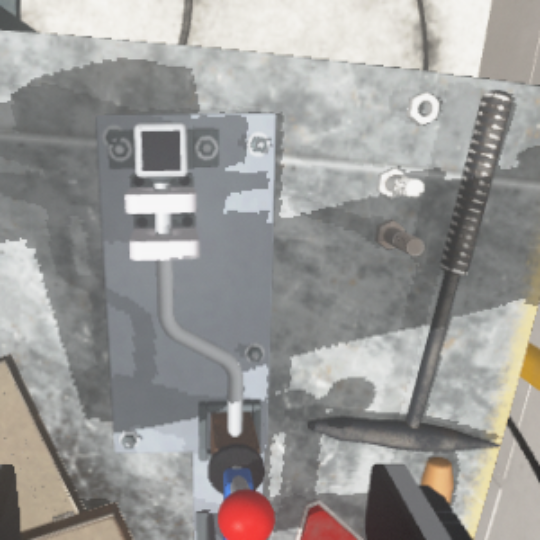

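Both hangers hang straight and packed (160,204 and 164,250). The post stands in the pocket under the hold-down.

```bash
python3 -c "
from workcell import bot
print(bot.finish_job())"
```

```text
the job is handed in; nothing more can be done
None
```

I handed the job in at about 56 s of robot time, with the hose rail set up as asked. `finish_job` gave no verdict, so the results below are my own checks.

- **Hold-down open:** I swung it fully open by its ball, and it stayed there on its own.
- **Hangers:** Only two hangers were on the bench, with no third in any camera view. I threaded both round the two bends and released them under light contact. At the last look they hung straight, with their eyes about 26 mm apart (one foot is 26 mm). The first sits against the fixed post to within about 1 mm, as well as I could measure.
- **Loose post:** It stands in the pocket with its top 70 mm above the bench.
- **Hold-down closed:** It is back down on the post. The ball centre is about 138 mm up, matching the stated 0.06 rad, and I saw no movement after letting go.

- **Disagreements:** My jig position shifted 1 to 1.5 mm along the rail between views. The first grasp of the ball was too high, so I opened the gripper and took it again before lifting. While being centred over the pocket, the loose post came within about 1 mm of the rail's tip. I felt no contact there and backed it off.
- **Other tools:** I did not touch the magnet, tin or punch. Nothing fell, and the wrist force stayed under about 9 N at every reading.

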